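# Pack the clamp straps, then screw the pipe elbow home in line with the pipe

## Robot

A 6-joint arm with a two-finger parallel gripper is mounted at the origin on a cart in front of the work surface, level with it; the furniture and walls round the work are solid. World frame = base frame: x ahead of the robot, y to its left, z up, the work surface at z = 0. Lengths are in m, angles in rad, forces in N, time in s.
With the tool pointing down it reaches from about 0.3 to 0.875 m from the base axis. Payload 6.4 kg.
Tool frame: the origin (TCP) lies where the fingers leave the gripper's body, on its centre line; the fingertips stand 73 mm ahead of it and the grasp point (between the pads) lies 54 mm ahead of it; z points along the fingers, y is the direction in which the jaws open and shut (so a half turn about z gives the same grasp; the last joint's range is limited). The gripper opens to 85 mm and grips with 20 to 120 N. Pads are 22 mm wide; open, the fingers measure 114 mm over their backs; the gripper's body (76 mm by 85 mm) begins 54 mm behind the grasp point. The pads swing forward as they close: fully open they stand 13 mm farther back than shut.
Start: joints at [-0.206, 0.181, 1.607, -0, 1.354, -0.206], TCP at [0.575, 0, 0.304] pointing down, gripper open.
Joint ranges: [-2.99, 2.99], [-0.89, 2.07], [0.3, 2.58], [-1.14, 4.28], [0, 2.63], [-3.12, 3.12]. Speed limits (rad/s): [2.57, 2.57, 3.01, 3.14, 3.14, 3.14].

## Interface

Orientations are given as a 3x3 rotation matrix whose columns are the frame's x, y, z axes.
In Python, from plant import arm, viewer gives the robot as it stands. The module is installed in compiled form; this text tells all that it offers.
- The arm moves only by the tool apply_moves, never from a script. Its argument "motion" is a list of rows, each an object with "angular": the turn, a rotation vector about the tool's x, y, z in rad, a list of three; "offset": the shift along the tool's x, y, z in mm, a list of three; "claw": the opening, from 0 (shut) to 1 (fully open). A call has 1 to 8 rows; each row shifts and turns the commanded pose from where the row before left it, along the tool's axes as they then stand; what a row does not reach is not made up. A row lasts 1/8 s, in which the tool goes at most 62.5 mm and 10.7 degrees, less where a joint would pass 70% of its speed; a pose out of reach is approached as far as the arm can. A call is refused whole if a number of a shift passes 62.5 or a number of a turn 0.188, either way. A call with a gripper value outside its range is refused whole. The fingers move at their own pace and stop on an object; the grip force is fixed at half the most. Time passes only in rows, so rows that do not move let the fingers close. It gives the time, the measured TCP pose, the force and the opening at its end, in the units of the state.
- arm.get_obs(): the state, without advancing time (a new reading comes with each control period).
- viewer.snapshot(name): name is "scene" or "side" or "wrist"; returns the picture (384x512x3 uint8, red, green, blue); there is no depth.
- viewer.get_calibration(name): a dict with "fx", "fy", "cx", "cy" (pixels), "world_from_camera" (4x4, takes a point from camera to world coordinates). Camera axes: x right, y down, z forward; pixel columns grow to the right and rows downward; lengths in m; the calibration is good to about 2 mm. A picture is of the moment at which its call begins: read the wrist's pose just before it. get_calibration takes no time and is no camera call; for the wrist camera it gives the pose at the moment of the call.
- arm.sign_off(): hands the job in, once; it reports no verdict.
The state is a dict: "t": time; "joints": joint angles; "dq": joint speeds; "joint_torque": joint torques, N m; "tcp_pos": TCP position; "orientation": TCP orientation; "ft_force": force on the tool from outside, world axes, zero at the start; "moment": the same for the moment, N m; "gripper_width": finger opening in m.
Only numpy, scipy, OpenCV 4.12 (cv2) and the standard library are available. Lean on these libraries where they do the work, as an engineer would, in place of code of your own. Each camera call takes 0.05 s, during which the arm holds its last target.

## Task

Get the clamped valve body ready for its pipe: first push every loose packing block on the plate, one to a strap, lengthwise under the clamp straps at the front of the fixture until its end butts against the rail, square to it. Then screw the brass elbow clockwise, as seen from above, into the valve body until it goes stiff, and stop with its outlet pointing straight at the end of the fixed pipe, without turning past it. Let go, check the blocks are all still home, and leave everything else where it is.

Things in the scene. Friction and masses are not known exactly. Their poses are not given: they have to be found in the camera images.
- packing_1_centre (a point): centre (half-way up) of a loose plain aluminium packing block, 130 x 40 x 18 mm, corners rounded to 8 mm radius in plan, about 0.25 kg, lying flat; x along its length, y across its 40 mm width, z up. Either end may lead. There are three or four such blocks; None if this one is absent
- packing_2_centre (a point): centre (half-way up) of a loose plain aluminium packing block, 130 x 40 x 18 mm, corners rounded to 8 mm radius in plan, about 0.25 kg, lying flat; x along its length, y across its 40 mm width, z up. Either end may lead. There are three or four such blocks; None if this one is absent
- packing_3_centre (a point): centre (half-way up) of a loose plain aluminium packing block, 130 x 40 x 18 mm, corners rounded to 8 mm radius in plan, about 0.25 kg, lying flat; x along its length, y across its 40 mm width, z up. Either end may lead. There are three or four such blocks; None if this one is absent
- packing_4_centre (a point): centre (half-way up) of a loose plain aluminium packing block, 130 x 40 x 18 mm, corners rounded to 8 mm radius in plan, about 0.25 kg, lying flat; x along its length, y across its 40 mm width, z up. Either end may lead. There are three or four such blocks; None if this one is absent
- packing_1: the same packing block 1; origin at the centre of its underside, axes as its centre point
- packing_2: the same packing block 2; origin at the centre of its underside, axes as its centre point
- packing_3: the same packing block 3; origin at the centre of its underside, axes as its centre point
- packing_4: the same packing block 4; origin at the centre of its underside, axes as its centre point
- gap_1 (a point): middle of the mouth of the gap under clamp strap 1 (right-hand end, seen from the robot): at the strap's front edge, 10.5 mm above the plate. x points into the gap, y to the left along the mouth, z up. The gap is 46 mm wide between its side cheeks, 21 mm high, 42 mm deep. A block that is home has its centre 23 mm in front of this point (x = -0.023 in its frame)
- gap_2 (a point): middle of the mouth of the gap under clamp strap 2 (second from the right, seen from the robot): at the strap's front edge, 10.5 mm above the plate. x points into the gap, y to the left along the mouth, z up. The gap is 46 mm wide between its side cheeks, 21 mm high, 42 mm deep. A block that is home has its centre 23 mm in front of this point (x = -0.023 in its frame)
- gap_3 (a point): middle of the mouth of the gap under clamp strap 3 (third from the right, seen from the robot): at the strap's front edge, 10.5 mm above the plate. x points into the gap, y to the left along the mouth, z up. The gap is 46 mm wide between its side cheeks, 21 mm high, 42 mm deep. A block that is home has its centre 23 mm in front of this point (x = -0.023 in its frame)
- gap_4 (a point): middle of the mouth of the gap under clamp strap 4 (left-hand end, seen from the robot): at the strap's front edge, 10.5 mm above the plate. x points into the gap, y to the left along the mouth, z up. The gap is 46 mm wide between its side cheeks, 21 mm high, 42 mm deep. A block that is home has its centre 23 mm in front of this point (x = -0.023 in its frame)
- fixture: fixed steel fixture; origin on the plate under its middle, x away from the robot, y left. Four straps (54 mm wide, 85 mm from middle to middle, 4 mm cheeks down to the plate at their sides, tops 32 mm and nuts 47 mm above the plate) reach from a rail towards the robot; the gaps lie between the plate and the straps, up to the rail's flat face. Behind, the clamped valve body (64 mm square, top at 55 mm), thread axis 60 mm along x from the origin
- elbow (a joint): turn of the elbow in its thread, rad; grows as it is turned clockwise from above, sinking 1 mm per rad. Starts at 0.2 to 1.4 and stays where it is left. A taper thread: resistance grows steadily from about 0.13 N m at the start to about 0.34 N m where the outlet meets the pipe (4.0 to 4.8 rad there: between 0.4 and 0.75 of a turn to go at the start, passing the pipe once only); hard end at 5.6
- elbow_head (a point): centre of the brass elbow's square wrench head, on the upright thread axis; head 32 x 32 mm across flats, 34 mm tall, sides along this point's x and y; about 121 mm above the plate at the start. The side arm points along this point's +x, 70 mm long from the axis, thickest (29 mm) at its outlet; arm's top is 18.5 mm under this point, head's lower face 17 mm under it
- elbow_outlet (a point): centre of the open end of the elbow's arm, 70 mm from the thread axis and 33 mm below the head's centre; x points out of the outlet, z up
- pipe_run: the fixed steel pipe end on its bracket that the outlet has to face; origin on the thread's axis 15 mm above the plate, x points level from the axis along the pipe; the pipe is 29 mm thick, its end is 84 mm from the axis, its centre line 84 mm and its top 99 mm above the plate. Standing at a different angle round the fixture from start to start
- v_block_1: bystander: steel V-block 33 x 40 x 34 mm, origin at centre of underside
- lens_cap: bystander: black lens cap, 83 mm across, 10 mm high, origin at centre of underside
- marker_red: bystander: paint marker 124 mm long, 19 mm thick, lying along its y, origin at centre of underside

How it is judged:
On the way, in this order (a step that is already met when the one before it is completed fails the run):
1. every packing block present is home under a strap (((x of packing_1_centre in the frame of gap_1 between -0.031 and -0.015 m and y of packing_1_centre in the frame of gap_1 between -0.012 and 0.012 m and angle between the x axis of packing_1_centre and the x axis of gap_1, either way round below 0.15 rad and height (world z) of packing_1_centre below 0.013 m) or (x of packing_1_centre in the frame of gap_2 between -0.031 and -0.015 m and y of packing_1_centre in the frame of gap_2 between -0.012 and 0.012 m and angle between the x axis of packing_1_centre and the x axis of gap_2, either way round below 0.15 rad and height (world z) of packing_1_centre below 0.013 m) or (x of packing_1_centre in the frame of gap_3 between -0.031 and -0.015 m and y of packing_1_centre in the frame of gap_3 between -0.012 and 0.012 m and angle between the x axis of packing_1_centre and the x axis of gap_3, either way round below 0.15 rad and height (world z) of packing_1_centre below 0.013 m) or (x of packing_1_centre in the frame of gap_4 between -0.031 and -0.015 m and y of packing_1_centre in the frame of gap_4 between -0.012 and 0.012 m and angle between the x axis of packing_1_centre and the x axis of gap_4, either way round below 0.15 rad and height (world z) of packing_1_centre below 0.013 m)) and ((x of packing_2_centre in the frame of gap_1 between -0.031 and -0.015 m and y of packing_2_centre in the frame of gap_1 between -0.012 and 0.012 m and angle between the x axis of packing_2_centre and the x axis of gap_1, either way round below 0.15 rad and height (world z) of packing_2_centre below 0.013 m) or (x of packing_2_centre in the frame of gap_2 between -0.031 and -0.015 m and y of packing_2_centre in the frame of gap_2 between -0.012 and 0.012 m and angle between the x axis of packing_2_centre and the x axis of gap_2, either way round below 0.15 rad and height (world z) of packing_2_centre below 0.013 m) or (x of packing_2_centre in the frame of gap_3 between -0.031 and -0.015 m and y of packing_2_centre in the frame of gap_3 between -0.012 and 0.012 m and angle between the x axis of packing_2_centre and the x axis of gap_3, either way round below 0.15 rad and height (world z) of packing_2_centre below 0.013 m) or (x of packing_2_centre in the frame of gap_4 between -0.031 and -0.015 m and y of packing_2_centre in the frame of gap_4 between -0.012 and 0.012 m and angle between the x axis of packing_2_centre and the x axis of gap_4, either way round below 0.15 rad and height (world z) of packing_2_centre below 0.013 m)) and ((x of packing_3_centre in the frame of gap_1 between -0.031 and -0.015 m and y of packing_3_centre in the frame of gap_1 between -0.012 and 0.012 m and angle between the x axis of packing_3_centre and the x axis of gap_1, either way round below 0.15 rad and height (world z) of packing_3_centre below 0.013 m) or (x of packing_3_centre in the frame of gap_2 between -0.031 and -0.015 m and y of packing_3_centre in the frame of gap_2 between -0.012 and 0.012 m and angle between the x axis of packing_3_centre and the x axis of gap_2, either way round below 0.15 rad and height (world z) of packing_3_centre below 0.013 m) or (x of packing_3_centre in the frame of gap_3 between -0.031 and -0.015 m and y of packing_3_centre in the frame of gap_3 between -0.012 and 0.012 m and angle between the x axis of packing_3_centre and the x axis of gap_3, either way round below 0.15 rad and height (world z) of packing_3_centre below 0.013 m) or (x of packing_3_centre in the frame of gap_4 between -0.031 and -0.015 m and y of packing_3_centre in the frame of gap_4 between -0.012 and 0.012 m and angle between the x axis of packing_3_centre and the x axis of gap_4, either way round below 0.15 rad and height (world z) of packing_3_centre below 0.013 m)) and ((x of packing_4_centre in the frame of gap_1 between -0.031 and -0.015 m and y of packing_4_centre in the frame of gap_1 between -0.012 and 0.012 m and angle between the x axis of packing_4_centre and the x axis of gap_1, either way round below 0.15 rad and height (world z) of packing_4_centre below 0.013 m) or (x of packing_4_centre in the frame of gap_2 between -0.031 and -0.015 m and y of packing_4_centre in the frame of gap_2 between -0.012 and 0.012 m and angle between the x axis of packing_4_centre and the x axis of gap_2, either way round below 0.15 rad and height (world z) of packing_4_centre below 0.013 m) or (x of packing_4_centre in the frame of gap_3 between -0.031 and -0.015 m and y of packing_4_centre in the frame of gap_3 between -0.012 and 0.012 m and angle between the x axis of packing_4_centre and the x axis of gap_3, either way round below 0.15 rad and height (world z) of packing_4_centre below 0.013 m) or (x of packing_4_centre in the frame of gap_4 between -0.031 and -0.015 m and y of packing_4_centre in the frame of gap_4 between -0.012 and 0.012 m and angle between the x axis of packing_4_centre and the x axis of gap_4, either way round below 0.15 rad and height (world z) of packing_4_centre below 0.013 m))), for 0.2 s.
2. the elbow is stiff in its thread and faces the pipe (value of joint elbow above 3.6 rad and angle between the x axis of elbow_outlet and the x axis of pipe_run, either way round below 0.14 rad and velocity of joint elbow between -0.05 and 0.05 rad/s), for 0.2 s.
At the end, for the whole second after the job is handed in: each packing block lies flat under a strap of its own, its centre within 8 mm of home (butted on the rail), within 12 mm of the strap's middle and 0.15 rad of square; the elbow is turned past 3.6 rad, its outlet within 0.14 rad of the pipe's direction; all at rest (all of step 1 and all of step 2 and linear speed of each of packing_1, packing_2, packing_3, packing_4 below 0.02 m/s); the robot touches nothing.
It fails at once if the elbow is turned past the pipe by more than about 20 degrees (outlet centre 24 mm beyond the pipe's line) (value of joint elbow above 3.6 rad and y of elbow_outlet in the frame of pipe_run below -0.024 m).
It fails at once if a bystander is moved by more than 40 mm (distance of any of v_block_1, lens_cap, marker_red from where it was at the start of the episode above 0.04 m).
Of packing_1, packing_2, packing_3, packing_4 only 3 to 4 are there at a start; the rules pass over those that are not, and their reading is None.
At some moment in a run one of packing_1, packing_2, packing_3, packing_4 may be knocked a few centimetres aside while the robot is not near it.
Once in a run the grip may slacken for a moment while it holds something.
It also fails if it takes over 210 s, if anything falls off the work surface, if the arm or the gripper's body presses on something with over 40 N, if the wrist force passes 120 N, or if a joint passes its speed limit or range.

## Working session

There is one attempt and no reset: what is moved stays moved. The work goes in short steps, Python scripts to look and compute and a tool call to move; the robot and the scene stay as the last step left them, time stands still between calls to the robot, and variables do not carry over. Pictures are saved under pics/ and viewed, and the job is handed in when it is done.

Besides the shell and the picture viewer there is one more tool, called after ">>>" as name(argument=value, ...) on one line, values as JSON. apply_moves: Moves the arm, as the interface text tells. Its arguments: {"type":"object","properties":{"motion":{"type":"array"}},"required":["motion"]}

```bash
ls; mkdir -p pics; cat > h.py <<'E'
import numpy as np, cv2
from plant import arm, viewer
def snap(name,fn):
    o=arm.get_obs(); c=viewer.get_calibration(name); im=viewer.snapshot(name)
    cv2.imwrite('pics/'+fn+'.png',cv2.resize(cv2.cvtColor(np.asarray(im),cv2.COLOR_RGB2BGR),None,fx=1.5,fy=1.5,interpolation=cv2.INTER_CUBIC))
    np.savez('pics/'+fn+'.npz',im=im,T=c['world_from_camera'],k=[c['fx'],c['fy'],c['cx'],c['cy']])
    return c
def load(fn):
    d=np.load('pics/'+fn+'.npz'); return d['im'],d['T'],d['k']
def p2w(fn,pts,z,scale=1.5):
    _,T,k=load(fn); out=[]
    for (u,v) in pts:
        u=(u+.5)/scale-.5; v=(v+.5)/scale-.5
        d=T[:3,:3]@np.array([(u-k[2])/k[0],(v-k[3])/k[1],1]); o=T[:3,3]
        out.append(o+d*(z-o[2])/d[2])
    return np.array(out)
def w2p(fn,P,scale=1.5):
    _,T,k=load(fn); P=np.atleast_2d(P); q=(P-T[:3,3])@T[:3,:3]
    u=k[0]*q[:,0]/q[:,2]+k[2]; v=k[1]*q[:,1]/q[:,2]+k[3]
    return np.stack([(u+.5)*scale-.5,(v+.5)*scale-.5],1)
E
python3 - <<'E'
from h import *
np.set_printoptions(precision=4,suppress=True)
print(arm.get_obs())
for n in ['scene','side','wrist']:
    c=snap(n,n+'0'); print(n,c)
E
```

```text
pics
{'t': 0.0, 'joints': array([-0.2063,  0.1816,  1.608 ,  0.    ,  1.3538, -0.2062]), 'dq': array([-0.0006, -0.0011, -0.0007, -0.0008,  0.0015,  0.    ]), 'joint_torque': array([  0.0003, -44.4869, -35.1341,  -0.0003,   0.0091,   0.    ]), 'tcp_pos': array([0.5746, 0.0001, 0.303 ]), 'orientation': array([[ 0.    ,  1.    , -0.0018],
       [ 1.    , -0.    ,  0.0004],
       [ 0.0004, -0.0018, -1.    ]]), 'ft_force': array([-0.0006, -0.4806, -0.6348]), 'moment': array([ 0.0126, -0.0275, -0.0246]), 'gripper_width': 0.08540900186173678}
scene {'fx': 464.73967924211104, 'fy': 464.73967924211104, 'cx': 251.63292623845942, 'cy': 196.4402224395568, 'world_from_camera': array([[-0.5394, -0.4884,  0.686 , -0.5248],
       [-0.842 ,  0.317 , -0.4365,  0.734 ],
       [-0.0043, -0.813 , -0.5822,  0.9861],
       [ 0.    ,  0.    ,  0.    ,  1.    ]])}
side {'fx': 396.00645955252764, 'fy': 396.00645955252764, 'cx': 252.7099048310991, 'cy': 191.71002005165727, 'world_from_camera': array([[ 0.967 , -0.1613,  0.1974,  0.3247],
       [-0.2544, -0.562 ,  0.787 , -0.8168],
       [-0.016 , -0.8112, -0.5845,  0.7467],
       [ 0.    ,  0.    ,  0.    ,  1.    ]])}
wrist {'fx': 293.10621546950665, 'fy': 293.10621546950665, 'cx': 259.2522667269685, 'cy': 186.7390749019961, 'world_from_camera': array([[ 1.    ,  0.0004, -0.0018,  0.5761],
       [-0.0002, -0.9585, -0.285 ,  0.0731],
       [-0.0018,  0.285 , -0.9585,  0.3739],
       [ 0.    ,  0.    ,  0.    ,  1.    ]])}
```

View pics/scene0.png

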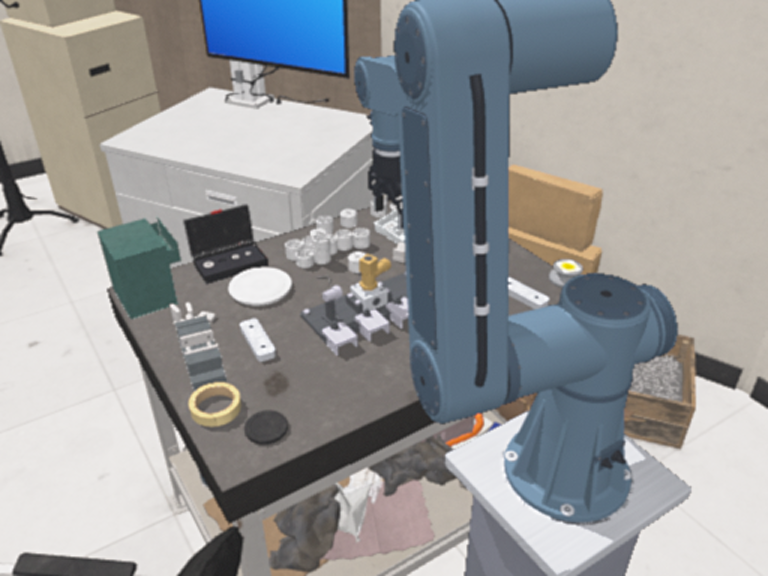

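View pics/side0.png

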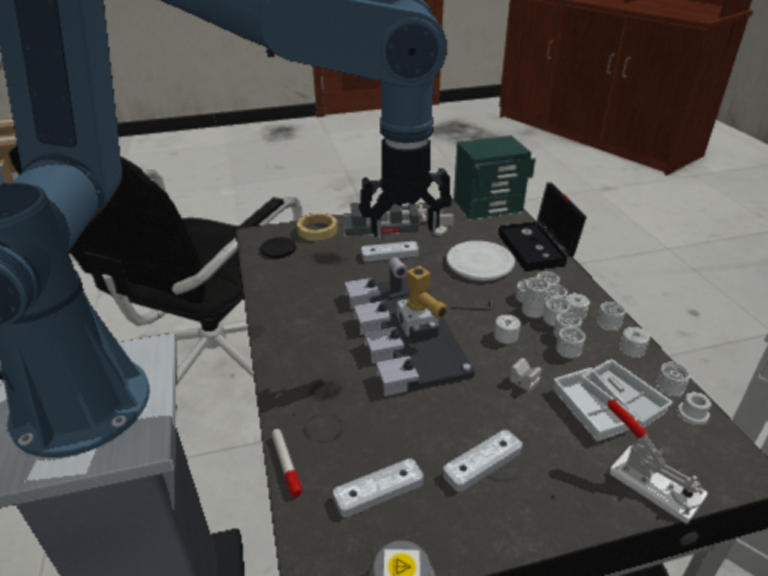

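View pics/wrist0.png

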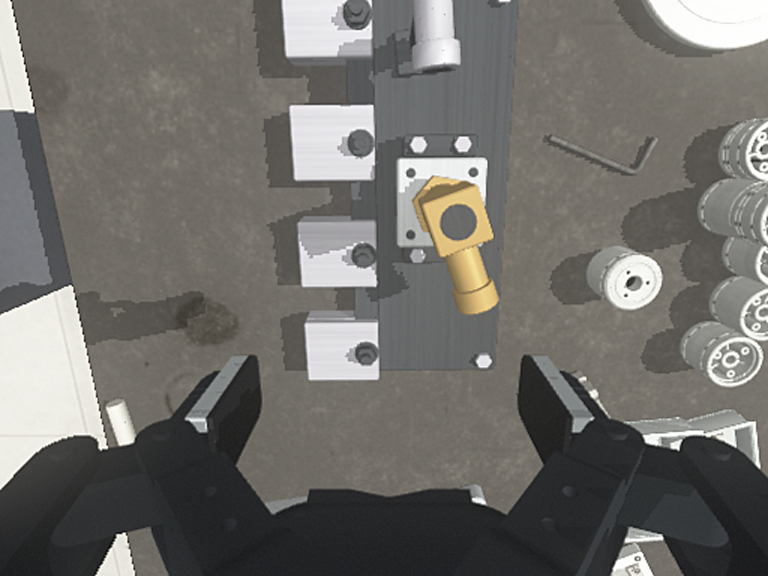

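```bash
python3 - <<'E'
from h import *
np.set_printoptions(precision=4,suppress=True)
# strap tops (front edge L corners & right side) at z=.032
for n,p in dict(s1=[(305,319),(307,380),(379,379)],s2=[(299,217),(302,287),(377,287)],s3=[(290,105),(294,182),(374,181)]).items():
    print(n,p2w('wrist0',p,.032).tolist())
print('nuts',p2w('wrist0',[(366,353),(363,256),(360,143),(356,12)],.047))
print('head top',p2w('wrist0',[(422,206),(485,189),(494,238),(433,255),(459,222)],.138))
print('outlet',p2w('wrist0',[(477,300)],.088))
print('pipe',p2w('wrist0',[(414,50),(461,45),(437,40)],.099))
print('plate bolts',p2w('wrist0',[(484,360),(503,2)],.012))
print('side blocks',p2w('side0',[(378,484),(483,457),(390,249)],.018))
print(p2w('side0',[(335,495),(417,465),(447,470),(518,437),(362,252),(418,246)],.018))
print('marker',p2w('side0',[(278,436),(294,487)],.01))
print('cap etc scene',p2w('scene0',[(266,427),(258,340),(212,404),(525,290)],.01))
snap('side','dummy') if 0 else None
a=cv2.imread('pics/side0.png')
cv2.imwrite('pics/crop1.png',cv2.resize(a[180:520,220:540],None,fx=1.8,fy=1.7,interpolation=cv2.INTER_CUBIC))
E
```

```text
s1 [[0.5053292170469588, -0.06219112595306918, 0.03199999999999997], [0.5039587331094436, -0.11905860104884612, 0.03199999999999997], [0.566625040228949, -0.11803263634865645, 0.03199999999999997]]
s2 [[0.5053110241998051, 0.022846103135258117, 0.03199999999999997], [0.5044117314569956, -0.0342445787903643, 0.03199999999999997], [0.5655590866117538, -0.034219858240274126, 0.03199999999999997]]
s3 [[0.5035431074913019, 0.10414069245557647, 0.03199999999999997], [0.5030663048413929, 0.049490894575851055, 0.03199999999999997], [0.5639560991427616, 0.050232154471052, 0.03199999999999997]]
nuts [[ 0.5566 -0.0859  0.047 ]
 [ 0.5555 -0.0047  0.047 ]
 [ 0.5548  0.0776  0.047 ]
 [ 0.5537  0.1597  0.047 ]]
head top [[0.5932 0.0443 0.138 ]
 [0.6262 0.0532 0.138 ]
 [0.6327 0.027  0.138 ]
 [0.5998 0.0175 0.138 ]
 [0.6133 0.0357 0.138 ]]
outlet [[ 0.6359 -0.026   0.088 ]]
pipe [[0.5896 0.127  0.099 ]
 [0.616  0.1295 0.099 ]
 [0.6024 0.132  0.099 ]]
plate bolts [[ 0.6615 -0.1099  0.012 ]
 [ 0.6577  0.1753  0.012 ]]
side blocks [[ 0.4461 -0.3022  0.018 ]
 [ 0.6099 -0.2981  0.018 ]
 [ 0.6335  0.3058  0.018 ]]
[[ 0.3828 -0.3037  0.018 ]
 [ 0.5102 -0.2856  0.018 ]
 [ 0.5499 -0.3058  0.018 ]
 [ 0.6768 -0.2772  0.018 ]
 [ 0.5684  0.3112  0.018 ]
 [ 0.6994  0.3002  0.018 ]]
marker [[ 0.3174 -0.1683  0.01  ]
 [ 0.3285 -0.2691  0.01  ]]
cap etc scene [[ 0.3774  0.4135  0.01  ]
 [ 0.6252  0.3162  0.01  ]
 [ 0.4917  0.4767  0.01  ]
 [ 0.448  -0.3085  0.01  ]]
```

View pics/crop1.png

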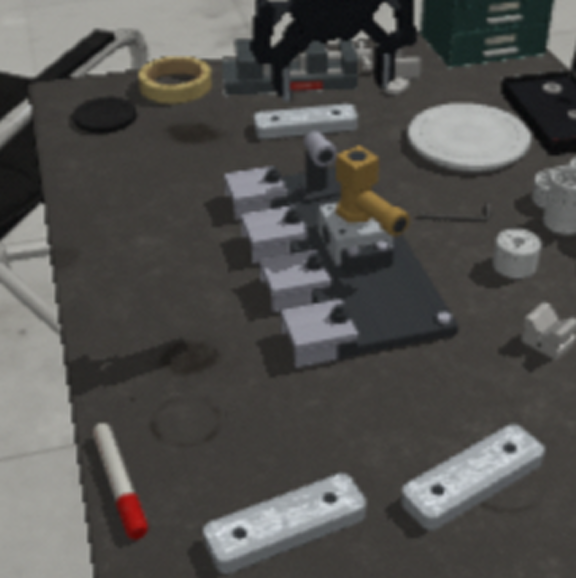

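>>> apply_moves(motion=[{"angular": [0,0,0],"offset": [-28,-15,0],"claw": 1},{"angular": [0,0,0],"offset": [-50,-26,0],"claw": 1},{"angular": [0,0,0],"offset": [-55,-28,0],"claw": 1},{"angular": [0,0,0],"offset": [-55,-28,0],"claw": 1},{"angular": [0,0,0],"offset": [-55,-28,0],"claw": 1},{"angular": [0,0,0],"offset": [-37,-20,0],"claw": 1},{"angular": [0,0,-0.157],"offset": [0,0,0],"claw": 1},{"angular": [0,0,-0.157],"offset": [0,0,0],"claw": 1}])

```text
t: 1.15
tcp_pos: [0.4294, -0.2807, 0.3035]
orientation: [[-0.312, 0.95, -0.0], [0.95, 0.312, 0.001], [0.001, -0.0, -1.0]]
ft_force: [-0.3, -0.1, 0.8]
gripper_width: 0.0857
```

>>> apply_moves(motion=[{"angular": [0,0,-0.157],"offset": [0,0,0],"claw": 1},{"angular": [0,0,-0.157],"offset": [0,0,0],"claw": 1},{"angular": [0,0,-0.157],"offset": [0,0,0],"claw": 1},{"angular": [0,0,-0.157],"offset": [0,0,0],"claw": 1},{"angular": [0,0,-0.157],"offset": [0,0,0],"claw": 1},{"angular": [0,0,-0.157],"offset": [0,0,0],"claw": 1},{"angular": [0,0,-0.157],"offset": [0,0,0],"claw": 1},{"angular": [0,0,-0.157],"offset": [0,0,0],"claw": 1}])

```text
t: 2.15
tcp_pos: [0.4299, -0.2798, 0.3036]
orientation: [[-1.0, -0.004, -0.001], [-0.004, 1.0, 0.001], [0.0, 0.001, -1.0]]
ft_force: [-0.3, 0.0, -0.6]
gripper_width: 0.0854
```

```bash
python3 - <<'E'
from h import *
np.set_printoptions(precision=4,suppress=True)
o=arm.get_obs();print(o['t'],o['joints'],o['tcp_pos'],o['orientation'],o['ft_force'])
snap('wrist','w1'); snap('scene','sc1')
E
```

```text
2.15 [-0.8088  0.0417  1.7608 -0.      1.3398 -2.384 ] [ 0.4299 -0.2798  0.3036] [[-1.     -0.0044 -0.0005]
 [-0.0044  1.      0.0005]
 [ 0.0005  0.0005 -1.    ]] [-0.2803  0.0114 -0.5583]
```

View pics/w1.png

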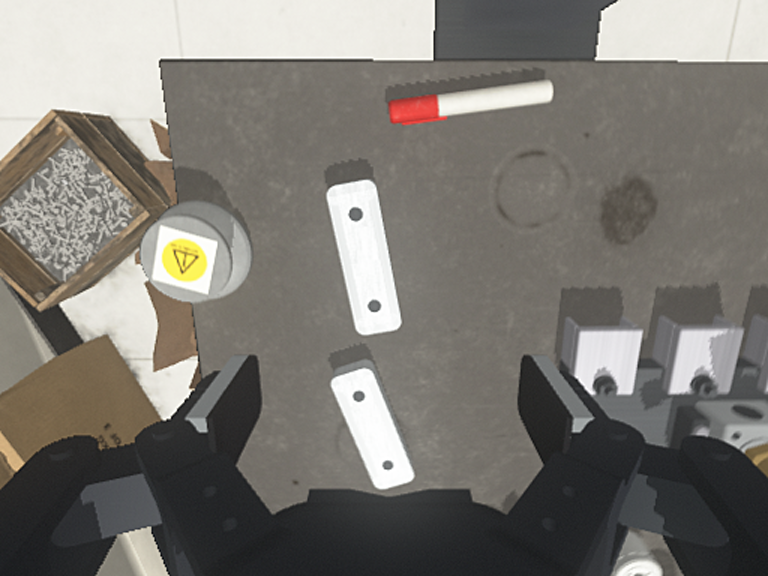

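View pics/sc1.png

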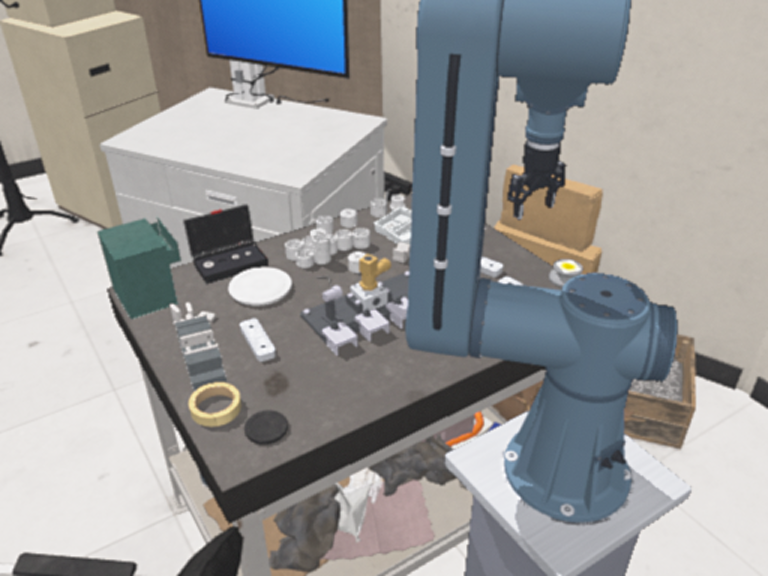

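```bash
cat >> h.py <<'E'
def blocks(fn,z=0.018,thr=200,show=True,amin=1500):
    im,T,k=load(fn)
    hsv=cv2.cvtColor(im,cv2.COLOR_RGB2HSV)
    m=((hsv[...,2]>thr)&(hsv[...,1]<40)).astype(np.uint8)
    m=cv2.morphologyEx(m,cv2.MORPH_CLOSE,np.ones((5,5)))
    cs,_=cv2.findContours(m,cv2.RETR_EXTERNAL,cv2.CHAIN_APPROX_NONE)
    res=[]
    for c in cs:
        if cv2.contourArea(c)<amin/4: continue
        w=p2w(fn,[tuple(x) for x in c[:,0,:].astype(float)],z,1.0)[:,:2]
        (cx,cy),(a,b),an=cv2.minAreaRect((w*1000).astype(np.float32))
        bx=cv2.boxPoints(((cx,cy),(a,b),an)); e1=bx[1]-bx[0]; e2=bx[2]-bx[1]
        e=e1 if np.hypot(*e1)>np.hypot(*e2) else e2
        if e[0]<0:e=-e
        L,W=max(a,b),min(a,b)
        if 100<L<160 and 25<W<60:
            res.append((cx,cy,L,W,np.arctan2(e[1],e[0])))
            print('block c=(%.1f,%.1f) L=%.1f W=%.1f yaw=%.3f'%res[-1])
    return res
E
python3 - <<'E'
from h import *
blocks('w1'); blocks('w1',thr=170)
blocks('sc1',amin=200); blocks('side0',amin=200)
print(p2w('w1',[(328,185),(377,181),(401,327),(355,335),(332,374),(373,366),(414,481),(376,489)],.018))
E
```

```text
block c=(613.0,-293.2) L=130.9 W=40.8 yaw=0.340
block c=(447.9,-299.2) L=130.4 W=40.2 yaw=0.186
block c=(275.2,-64.7) L=126.4 W=38.8 yaw=-1.566
block c=(613.0,-293.2) L=131.5 W=42.0 yaw=0.340
block c=(447.9,-299.1) L=131.2 W=40.9 yaw=0.186
block c=(275.2,-64.7) L=126.4 W=38.8 yaw=-1.566
block c=(630.0,316.7) L=129.8 W=41.4 yaw=-0.096
block c=(612.5,-296.3) L=114.7 W=29.4 yaw=0.298
[[ 0.38578133 -0.32793093  0.018     ]
 [ 0.38251585 -0.28899888  0.018     ]
 [ 0.50714214 -0.26848936  0.018     ]
 [ 0.51485367 -0.30880918  0.018     ]
 [ 0.55310158 -0.33026511  0.018     ]
 [ 0.54497652 -0.29318789  0.018     ]
 [ 0.66966237 -0.25381397  0.018     ]
 [ 0.67928261 -0.29107435  0.018     ]]
```

>>> apply_moves(motion=[{"angular": [0,0,0],"offset": [11.5,-25,0],"claw": 1},{"angular": [0,0,0.185],"offset": [0,0,0],"claw": 1},{"angular": [0,0,0.185],"offset": [0,0,0],"claw": 1},{"angular": [0,0,0.185],"offset": [0,0,0],"claw": 1},{"angular": [0,0,0.185],"offset": [0,0,0],"claw": 1},{"angular": [0,0,0.185],"offset": [0,0,0],"claw": 1},{"angular": [0,0,0.185],"offset": [0,0,0],"claw": 1},{"angular": [0,0,0.185],"offset": [0,0,0],"claw": 1}])

```text
t: 3.25
tcp_pos: [0.4184, -0.3049, 0.3037]
orientation: [[-0.262, 0.965, -0.0], [0.965, 0.262, 0.0], [0.0, -0.0, -1.0]]
ft_force: [0.7, -0.3, -0.3]
gripper_width: 0.0857
```

>>> apply_moves(motion=[{"angular": [0,0,0.185],"offset": [0,0,0],"claw": 1},{"angular": [0,0,0.185],"offset": [0,0,0],"claw": 1},{"angular": [0,0,0.185],"offset": [0,0,0],"claw": 1},{"angular": [0,0,0.185],"offset": [0,0,0],"claw": 1},{"angular": [0,0,0.185],"offset": [0,0,0],"claw": 1},{"angular": [0,0,0.185],"offset": [0,0,0],"claw": 1},{"angular": [0,0,0.185],"offset": [0,0,0],"claw": 1},{"angular": [0,0,0.185],"offset": [0,0,0],"claw": 1}])

```text
t: 4.25
tcp_pos: [0.4184, -0.3049, 0.3037]
orientation: [[0.937, 0.348, -0.0], [0.348, -0.937, 0.0], [-0.0, -0.0, -1.0]]
ft_force: [-0.6, 0.0, 0.2]
gripper_width: 0.0855
```

>>> apply_moves(motion=[{"angular": [0,0,0.185],"offset": [0,0,0],"claw": 1},{"angular": [0,0,0],"offset": [0,0,35],"claw": 1},{"angular": [0,0,0],"offset": [0,0,50],"claw": 1},{"angular": [0,0,0],"offset": [0,0,50],"claw": 1},{"angular": [0,0,0],"offset": [0,0,20],"claw": 1},{"angular": [0,0,0],"offset": [0,0,0],"claw": 1}])

```text
t: 5.0
tcp_pos: [0.4175, -0.3039, 0.147]
orientation: [[0.984, 0.177, -0.003], [0.177, -0.984, 0.003], [-0.002, -0.004, -1.0]]
ft_force: [0.5, 0.5, 0.1]
gripper_width: 0.0854
```

```bash
python3 - <<'E'
from h import *
np.set_printoptions(precision=4,suppress=True)
o=arm.get_obs();print(o['t'],o['joints'],o['tcp_pos'],o['orientation'],o['ft_force'])
snap('wrist','w2'); blocks('w2')
E
```

```text
5.0 [-0.8593  0.2579  1.868  -0.      1.0202  0.5335] [ 0.4175 -0.3039  0.147 ] [[ 0.9842  0.1771 -0.003 ]
 [ 0.1771 -0.9842  0.0034]
 [-0.0023 -0.0039 -1.    ]] [0.4894 0.4764 0.1232]
block c=(447.7,-299.7) L=129.6 W=40.1 yaw=0.179
```

View pics/w2.png

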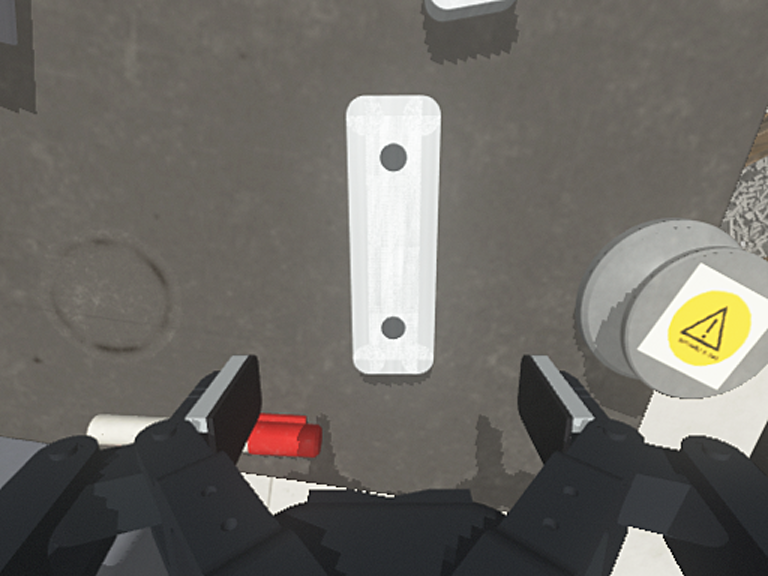

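```bash
python3 - <<'E'
from h import *
print(p2w('w2',[(578,310),(600,240),(320,440)],0.0)); print(p2w('w2',[(625,330)],0.06))
print(p2w('w2',[(353,99),(433,99)],0.018))
E
```

```text
[[ 0.42779432 -0.40242775  0.        ]
 [ 0.46579862 -0.4020771   0.        ]
 [ 0.32352313 -0.27930011  0.        ]]
[[ 0.44051242 -0.39206282  0.06      ]]
[[ 0.50741155 -0.27168894  0.018     ]
 [ 0.51336202 -0.30490201  0.018     ]]
```

>>> apply_moves(motion=[{"angular": [0,0,0],"offset": [0,0,20],"claw": 0.7},{"angular": [0,0,0],"offset": [0,0,25],"claw": 0.7},{"angular": [0,0,0],"offset": [0,0,20],"claw": 0.7},{"angular": [0,0,0],"offset": [0,0,6],"claw": 0.7},{"angular": [0,0,0],"offset": [0,0,0],"claw": 0.3},{"angular": [0,0,0],"offset": [0,0,0],"claw": 0},{"angular": [0,0,0],"offset": [0,0,0],"claw": 0},{"angular": [0,0,0],"offset": [0,0,0],"claw": 0}])

```text
t: 6.05
tcp_pos: [0.4192, -0.3057, 0.0794]
orientation: [[0.984, 0.18, 0.002], [0.18, -0.984, -0.002], [0.001, 0.002, -1.0]]
ft_force: [-0.6, 1.1, 6.4]
gripper_width: 0.0384
```

>>> apply_moves(motion=[{"angular": [0,0,0],"offset": [0,0,0],"claw": 0},{"angular": [0,0,0],"offset": [0,0,0],"claw": 0},{"angular": [0,0,0],"offset": [0,0,0],"claw": 0}])

```text
t: 6.42
tcp_pos: [0.4192, -0.3057, 0.0794]
orientation: [[0.984, 0.18, 0.002], [0.18, -0.984, -0.002], [0.001, 0.002, -1.0]]
ft_force: [-0.0, 0.9, 6.2]
gripper_width: 0.0382
```

```bash
python3 - <<'E'
from h import *
np.set_printoptions(precision=4,suppress=True)
o=arm.get_obs();print(o['t'],o['joints'],o['tcp_pos'],o['orientation'],o['ft_force'])
snap('wrist','w3'); blocks('w3')
E
```

```text
6.425 [-0.8592  0.382   1.8814  0.      0.8757  0.531 ] [ 0.4192 -0.3057  0.0794] [[ 0.9837  0.1797  0.0016]
 [ 0.1797 -0.9837 -0.0019]
 [ 0.0013  0.0021 -1.    ]] [-0.0474  0.9293  6.19  ]
block c=(448.1,-300.5) L=130.3 W=40.1 yaw=0.184
```

View pics/w3.png

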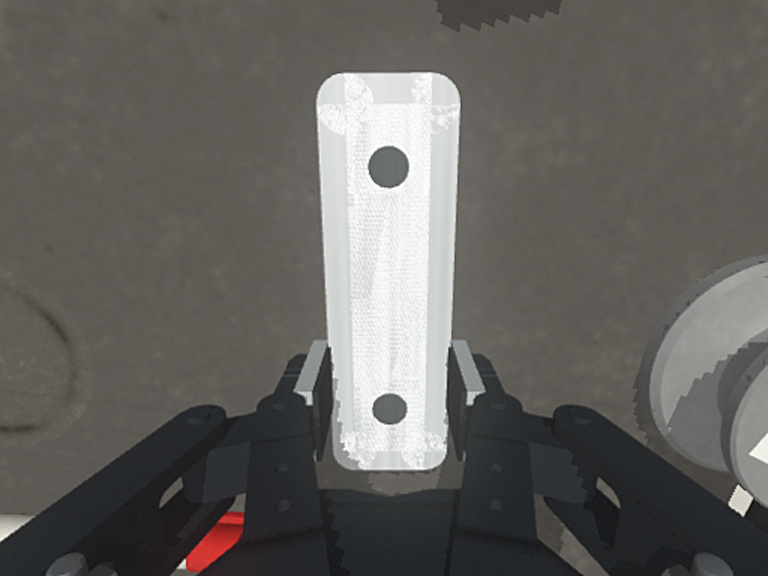

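>>> apply_moves(motion=[{"angular": [0,0,0],"offset": [0,0,-12],"claw": 0},{"angular": [0,0,0.086],"offset": [-10,0,0],"claw": 0},{"angular": [0,0,0.086],"offset": [-25,-10,0],"claw": 0},{"angular": [0,0,0],"offset": [-1,-30,0],"claw": 0},{"angular": [0,0,0],"offset": [0,-45,0],"claw": 0},{"angular": [0,0,0],"offset": [0,-50,0],"claw": 0},{"angular": [0,0,0],"offset": [0,-50,0],"claw": 0},{"angular": [0,0,0],"offset": [0,-50,0],"claw": 0}])

```text
t: 7.48
tcp_pos: [0.3797, -0.0728, 0.0905]
orientation: [[1.0, 0.008, 0.001], [0.008, -1.0, -0.0], [0.001, 0.0, -1.0]]
ft_force: [1.1, 0.3, -3.1]
gripper_width: 0.0383
```

>>> apply_moves(motion=[{"angular": [0,0,0],"offset": [0,-40,0],"claw": 0},{"angular": [0,0,0],"offset": [0,-23,0],"claw": 0},{"angular": [0,0,0],"offset": [0,0,0],"claw": 0}])

```text
t: 7.85
tcp_pos: [0.3789, -0.0099, 0.0902]
orientation: [[1.0, 0.012, -0.0], [0.012, -1.0, 0.0], [-0.0, -0.0, -1.0]]
ft_force: [-0.1, -0.9, -3.0]
gripper_width: 0.0385
```

```bash
python3 - <<'E'
from h import *
np.set_printoptions(precision=4,suppress=True)
o=arm.get_obs();print(o['t'],o['joints'],o['tcp_pos'],o['orientation'],o['ft_force'])
snap('wrist','w4'); blocks('w4',.022)
E
```

```text
7.85 [-0.3422  0.0958  2.2245  0.0001  0.8215  1.2166] [ 0.3789 -0.0099  0.0902] [[ 0.9999  0.0119 -0.0002]
 [ 0.0119 -0.9999  0.0001]
 [-0.0002 -0.0001 -1.    ]] [-0.0621 -0.8503 -3.0215]
block c=(405.7,-9.3) L=136.8 W=42.0 yaw=0.018
```

View pics/w4.png

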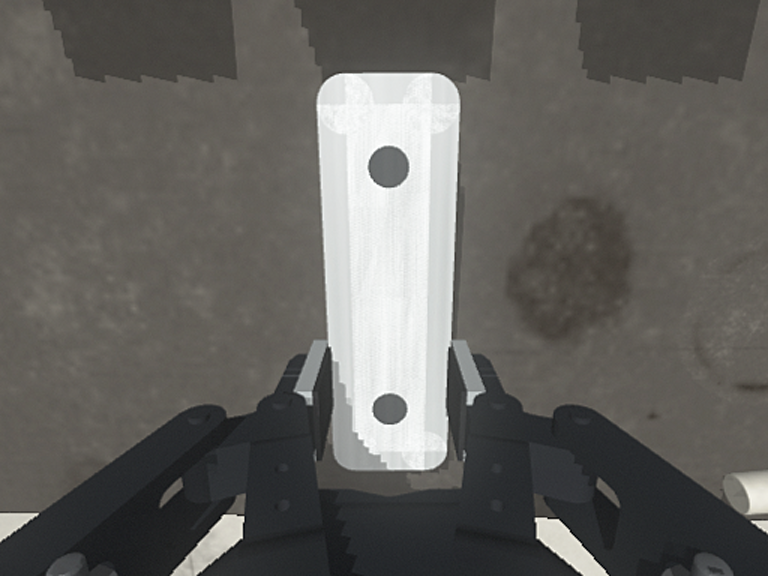

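>>> apply_moves(motion=[{"angular": [0,0,0],"offset": [10,0,5],"claw": 0},{"angular": [0,0,0],"offset": [10,0,5],"claw": 0},{"angular": [0,0,0],"offset": [0,0,0],"claw": 0}])

```text
t: 8.28
tcp_pos: [0.4003, -0.0118, 0.0796]
orientation: [[1.0, 0.008, 0.0], [0.008, -1.0, -0.0], [0.0, 0.0, -1.0]]
ft_force: [0.5, -0.5, -2.2]
gripper_width: 0.0382
```

```bash
python3 - <<'E'
from h import *
np.set_printoptions(precision=4,suppress=True)
o=arm.get_obs();print(o['t'],o['joints'],o['tcp_pos'],o['orientation'],o['ft_force'])
snap('wrist','w5'); blocks('w5',.019)
E
```

```text
8.275 [-0.328   0.1673  2.1736 -0.      0.8005  1.235 ] [ 0.4003 -0.0118  0.0796] [[ 1.      0.0079  0.0002]
 [ 0.0079 -1.     -0.0001]
 [ 0.0002  0.0001 -1.    ]] [ 0.5205 -0.4757 -2.2179]
block c=(429.0,-11.2) L=127.8 W=39.8 yaw=0.012
```

View pics/w5.png

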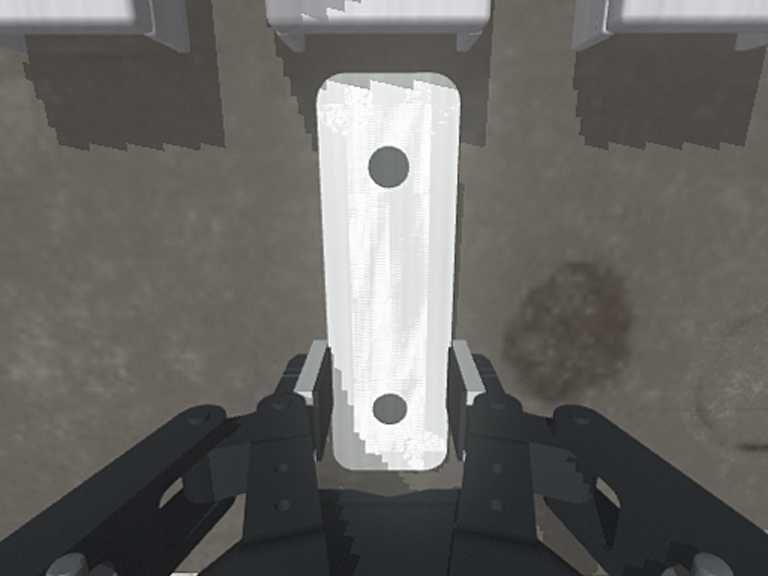

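```bash
python3 - <<'E'
from h import *
np.set_printoptions(precision=4,suppress=True)
q=p2w('w5',[(267,25),(492,25),(574,21.5),(151,22)],.032);print(q, q[:2].mean(0))
print(p2w('w5',[(304,52),(459,50)],0.0),'cheek inner bottoms')
q=p2w('w5',[(317,110),(461,110),(326,340),(452,340),(389,73)],.018);print(q,q[:2].mean(0),q[2:4].mean(0))
E
```

```text
[[ 0.5028  0.0184  0.032 ]
 [ 0.5032 -0.0354  0.032 ]
 [ 0.5041 -0.055   0.032 ]
 [ 0.5033  0.0462  0.032 ]] [ 0.503  -0.0085  0.032 ]
[[ 0.5031  0.0155  0.    ]
 [ 0.504  -0.0323  0.    ]] cheek inner bottoms
[[ 0.485   0.0094  0.018 ]
 [ 0.4853 -0.0312  0.018 ]
 [ 0.4145  0.0092  0.018 ]
 [ 0.4148 -0.0321  0.018 ]
 [ 0.4947 -0.0108  0.018 ]] [ 0.4851 -0.0109  0.018 ] [ 0.4146 -0.0114  0.018 ]
```

>>> apply_moves(motion=[{"angular": [0,0,0],"offset": [3,-2.5,0],"claw": 0},{"angular": [0,0,0],"offset": [6,0,0],"claw": 0},{"angular": [0,0,0],"offset": [6,0,0],"claw": 0},{"angular": [0,0,0],"offset": [0,0,0],"claw": 0}])

```text
t: 8.82
tcp_pos: [0.415, -0.0085, 0.0801]
orientation: [[1.0, 0.009, 0.001], [0.009, -1.0, -0.0], [0.001, 0.0, -1.0]]
ft_force: [-0.1, 0.7, -3.3]
gripper_width: 0.0379
```

```bash
python3 - <<'E'
from h import *
snap('wrist','w6')
E
```

```text
(no output)
```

View pics/w6.png

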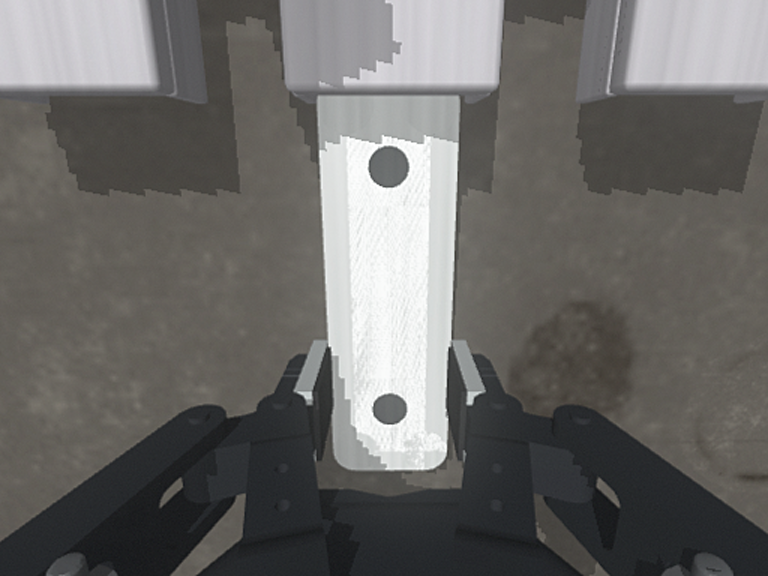

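>>> apply_moves(motion=[{"angular": [0,0,0],"offset": [3,1.3,0],"claw": 0},{"angular": [0,0,0],"offset": [6,0,0],"claw": 0},{"angular": [0,0,0],"offset": [7,0,0],"claw": 0},{"angular": [0,0,0],"offset": [7,0,0],"claw": 0},{"angular": [0,0,0],"offset": [5,0,0],"claw": 0},{"angular": [0,0,0],"offset": [0,0,0],"claw": 0}])

```text
t: 9.62
tcp_pos: [0.4427, -0.0095, 0.0799]
orientation: [[1.0, 0.009, 0.0], [0.009, -1.0, -0.0], [0.0, 0.0, -1.0]]
ft_force: [-0.8, -0.7, -3.0]
gripper_width: 0.0384
```

>>> apply_moves(motion=[{"angular": [0,0,0],"offset": [3,0,0],"claw": 0},{"angular": [0,0,0],"offset": [2,0,0.5],"claw": 0},{"angular": [0,0,0],"offset": [2,0,0],"claw": 0},{"angular": [0,0,0],"offset": [2,0,0],"claw": 0},{"angular": [0,0,0],"offset": [1,0,0],"claw": 0},{"angular": [0,0,0],"offset": [0,0,0],"claw": 0}])

```text
t: 10.38
tcp_pos: [0.4511, -0.0093, 0.0793]
orientation: [[1.0, 0.009, -0.003], [0.009, -1.0, 0.0], [-0.003, -0.0, -1.0]]
ft_force: [-9.0, -0.7, 8.0]
gripper_width: 0.0382
```

>>> apply_moves(motion=[{"angular": [0,0,0],"offset": [0,0,0],"claw": 0.7},{"angular": [0,0,0],"offset": [0,0,0],"claw": 0.7},{"angular": [0,0,0],"offset": [0,0,0],"claw": 0.7},{"angular": [0,0,0],"offset": [0,0,-20],"claw": 0.7},{"angular": [0,0,0],"offset": [0,0,-45],"claw": 0.7},{"angular": [0,0,0],"offset": [-20,0,-45],"claw": 0.8},{"angular": [0,0,0],"offset": [-20,0,-20],"claw": 1},{"angular": [0,0,0],"offset": [0,0,0],"claw": 1}])

```text
t: 11.38
tcp_pos: [0.4127, -0.0099, 0.2109]
orientation: [[1.0, 0.008, 0.004], [0.009, -1.0, -0.001], [0.004, 0.001, -1.0]]
ft_force: [0.4, 0.8, 0.5]
gripper_width: 0.0853
```

```bash
python3 - <<'E'
from h import *
np.set_printoptions(precision=4,suppress=True)
o=arm.get_obs();print(o['t'],o['joints'],o['tcp_pos'],o['orientation'],o['ft_force'])
snap('wrist','w7')
E
```

```text
11.375 [-0.3134 -0.0845  2.0867  0.0001  1.1351  1.2489] [ 0.4127 -0.0099  0.2109] [[ 1.      0.0085  0.0041]
 [ 0.0085 -1.     -0.0012]
 [ 0.0041  0.0013 -1.    ]] [0.405  0.7513 0.4983]
```

View pics/w7.png

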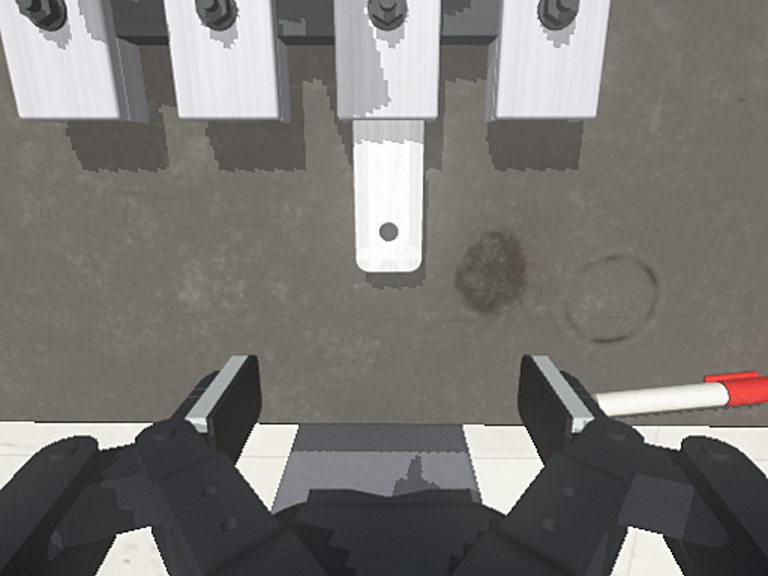

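```bash
python3 - <<'E'
from h import *
np.set_printoptions(precision=4,suppress=True)
print('rear',p2w('w7',[(389,271),(357,200),(422,200)],.018))
q=p2w('w7',[(20,118),(120,119),(180,118),(280,118),(337,118),(437,118),(499,118),(597,117)],.032);print(q); print((q[::2]+q[1::2])/2)
E
```

```text
rear [[ 0.4149 -0.0096  0.018 ]
 [ 0.4585  0.0097  0.018 ]
 [ 0.4588 -0.0289  0.018 ]]
[[ 0.5019  0.1884  0.032 ]
 [ 0.5018  0.135   0.032 ]
 [ 0.5026  0.1028  0.032 ]
 [ 0.503   0.0494  0.032 ]
 [ 0.5033  0.0189  0.032 ]
 [ 0.5037 -0.0346  0.032 ]
 [ 0.504  -0.0677  0.032 ]
 [ 0.5049 -0.12    0.032 ]]
[[ 0.5018  0.1617  0.032 ]
 [ 0.5028  0.0761  0.032 ]
 [ 0.5035 -0.0078  0.032 ]
 [ 0.5045 -0.0939  0.032 ]]
```

>>> apply_moves(motion=[{"angular": [0,0,0],"offset": [14,25,0],"claw": 1},{"angular": [0,0,-0.165],"offset": [30,52,0],"claw": 1},{"angular": [0,0,0.165],"offset": [0,0,0],"claw": 1},{"angular": [0,0,0],"offset": [31,54,0],"claw": 1},{"angular": [0,0,0],"offset": [31,54,0],"claw": 1},{"angular": [0,0,0],"offset": [31,54,0],"claw": 1},{"angular": [0,0,0],"offset": [32,55,0],"claw": 1},{"angular": [0,0,-0.165],"offset": [0,0,0],"claw": 1}])

```text
t: 12.42
tcp_pos: [0.5844, -0.3053, 0.2054]
orientation: [[0.985, 0.173, -0.002], [0.173, -0.985, 0.001], [-0.002, -0.001, -1.0]]
ft_force: [-0.6, 1.8, -0.7]
gripper_width: 0.0854
```

>>> apply_moves(motion=[{"angular": [0,0,-0.165],"offset": [0,0,0],"claw": 1},{"angular": [0,0,0],"offset": [0,0,30],"claw": 1},{"angular": [0,0,0],"offset": [0,0,30],"claw": 0.8},{"angular": [0,0,0],"offset": [0,0,0],"claw": 0.8}])

```text
t: 12.92
tcp_pos: [0.5816, -0.2998, 0.1441]
orientation: [[0.943, 0.332, -0.007], [0.332, -0.943, 0.005], [-0.005, -0.007, -1.0]]
ft_force: [0.2, 0.9, 0.4]
gripper_width: 0.0682
```

```bash
python3 - <<'E'
from h import *
np.set_printoptions(precision=4,suppress=True)
o=arm.get_obs();print(o['t'],o['joints'],o['tcp_pos'],o['orientation'],o['ft_force'])
snap('wrist','w8'); r=blocks('w8')
for cx,cy,L,W,y in r: 
    g=np.array([cx,cy])-30*np.array([np.cos(y),np.sin(y)]); d=g-o['tcp_pos'][:2]*1000
    print(g,'tool dx,dy',o['orientation'][:2,:2].T@d,'dyaw tool',-(y-np.arctan2(o['orientation'][1,0],o['orientation'][0,0])))
E
```

```text
12.925 [-0.657   0.5268  1.4964  0.0001  1.1268  0.5751] [ 0.5816 -0.2998  0.1441] [[ 0.9432  0.3322 -0.0066]
 [ 0.3322 -0.9432  0.0052]
 [-0.0045 -0.0071 -1.    ]] [0.1573 0.9289 0.4421]
block c=(612.5,-294.7) L=129.8 W=40.2 yaw=0.336
[ 584.1988 -304.6123] tool dx,dy [0.8905 5.4295] dyaw tool 0.0027530725734757344
```

View pics/w8.png

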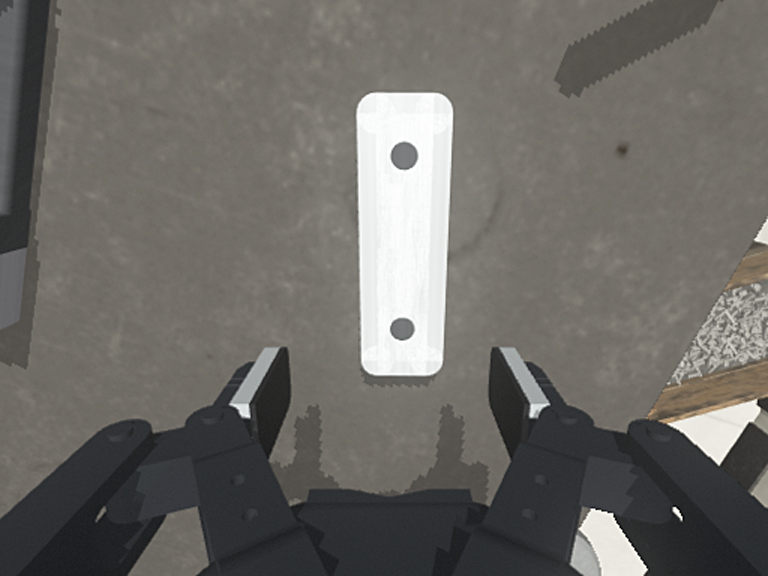

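>>> apply_moves(motion=[{"angular": [0,0,0],"offset": [1,4,20],"claw": 0.75},{"angular": [0,0,0],"offset": [0,0,25],"claw": 0.75},{"angular": [0,0,0],"offset": [0,0,17],"claw": 0.75},{"angular": [0,0,0],"offset": [0,0,2],"claw": 0.75},{"angular": [0,0,0],"offset": [0,0,0],"claw": 0.75}])

```text
t: 13.6
tcp_pos: [0.586, -0.305, 0.0859]
orientation: [[0.943, 0.332, 0.001], [0.332, -0.943, -0.001], [0.001, 0.001, -1.0]]
ft_force: [0.8, 0.3, 0.4]
gripper_width: 0.064
```

```bash
python3 - <<'E'
from h import *
np.set_printoptions(precision=4,suppress=True)
o=arm.get_obs();print(o['t'],o['joints'],o['tcp_pos'],o['orientation'],o['ft_force'])
snap('wrist','w9'); r=blocks('w9')
for cx,cy,L,W,y in r: 
    g=np.array([cx,cy])-30*np.array([np.cos(y),np.sin(y)]); d=g-o['tcp_pos'][:2]*1000
    print(g,'tool dx,dy',o['orientation'][:2,:2].T@d,'dyaw tool',-(y-np.arctan2(o['orientation'][1,0],o['orientation'][0,0])))
E
```

```text
13.6 [-0.6592  0.6162  1.497   0.      1.0274  0.5728] [ 0.586  -0.305   0.0859] [[ 0.9432  0.3323  0.0007]
 [ 0.3323 -0.9432 -0.0006]
 [ 0.0005  0.0008 -1.    ]] [0.839  0.2919 0.4188]
block c=(612.5,-294.7) L=130.0 W=40.0 yaw=0.337
[ 584.221  -304.5696] tool dx,dy [-1.4957 -0.9659] dyaw tool 0.0022228589434535873
```

>>> apply_moves(motion=[{"angular": [0,0,0],"offset": [-1,-1,5.5],"claw": 0.5},{"angular": [0,0,0],"offset": [0,0,0],"claw": 0.2},{"angular": [0,0,0],"offset": [0,0,0],"claw": 0},{"angular": [0,0,0],"offset": [0,0,0],"claw": 0},{"angular": [0,0,0],"offset": [0,0,0],"claw": 0},{"angular": [0,0,0],"offset": [0,0,0],"claw": 0}])

```text
t: 14.4
tcp_pos: [0.5845, -0.3043, 0.0803]
orientation: [[0.943, 0.332, 0.0], [0.332, -0.943, -0.0], [0.0, 0.001, -1.0]]
ft_force: [-1.1, 0.9, 5.2]
gripper_width: 0.0382
```

>>> apply_moves(motion=[{"angular": [0,0,0],"offset": [0,0,-9],"claw": 0},{"angular": [0,0,0.164],"offset": [0,0,0],"claw": 0},{"angular": [0,0,0.164],"offset": [0,0,0],"claw": 0},{"angular": [0,0,0],"offset": [-30,0,0],"claw": 0},{"angular": [0,0,0],"offset": [-45,0,0],"claw": 0},{"angular": [0,0,0],"offset": [-50,0,0],"claw": 0},{"angular": [0,0,0],"offset": [-38,-20,0],"claw": 0},{"angular": [0,0,0],"offset": [-20,-41,0],"claw": 0}])

```text
t: 15.4
tcp_pos: [0.3987, -0.245, 0.0887]
orientation: [[1.0, 0.008, -0.001], [0.008, -1.0, 0.001], [-0.001, -0.001, -1.0]]
ft_force: [0.2, 0.0, -2.8]
gripper_width: 0.0381
```

>>> apply_moves(motion=[{"angular": [0,0,0],"offset": [0,-45,0],"claw": 0},{"angular": [0,0,0],"offset": [0,-45,0],"claw": 0},{"angular": [0,0,0],"offset": [0,-40,0],"claw": 0},{"angular": [0,0,0],"offset": [0,-20,4],"claw": 0},{"angular": [0,0,0],"offset": [0,0,4],"claw": 0},{"angular": [0,0,0],"offset": [0,0,0],"claw": 0}])

```text
t: 16.15
tcp_pos: [0.399, -0.0953, 0.0808]
orientation: [[1.0, 0.011, -0.0], [0.011, -1.0, 0.0], [-0.0, -0.0, -1.0]]
ft_force: [-0.1, 0.8, -2.2]
gripper_width: 0.0387
```

```bash
python3 - <<'E'
from h import *
np.set_printoptions(precision=4,suppress=True)
o=arm.get_obs();print(o['t'],o['joints'],o['tcp_pos'],o['orientation'],o['ft_force'])
snap('wrist','w10'); blocks('w10',.019)
E
```

```text
16.15 [-0.5257  0.1836  2.1496 -0.0002  0.8087  1.0341] [ 0.399  -0.0953  0.0808] [[ 0.9999  0.011  -0.0003]
 [ 0.011  -0.9999  0.0001]
 [-0.0003 -0.0001 -1.    ]] [-0.0516  0.7968 -2.2485]
block c=(428.8,-94.9) L=129.4 W=39.7 yaw=0.009
```

View pics/w10.png

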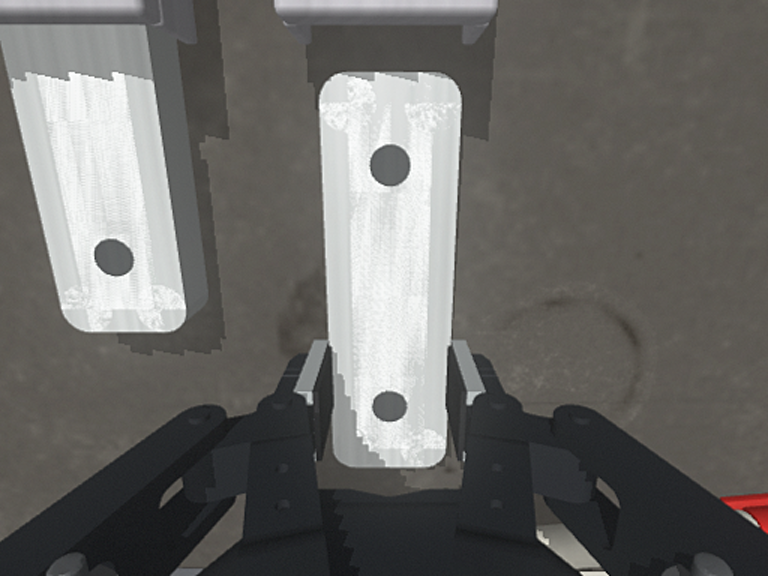

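>>> apply_moves(motion=[{"angular": [0,0,0],"offset": [4,-1,0],"claw": 0},{"angular": [0,0,0],"offset": [6,0,0],"claw": 0},{"angular": [0,0,0],"offset": [7,0,0],"claw": 0},{"angular": [0,0,0],"offset": [0,0,0],"claw": 0}])

```text
t: 16.7
tcp_pos: [0.4168, -0.0941, 0.081]
orientation: [[1.0, 0.011, 0.001], [0.011, -1.0, -0.0], [0.001, 0.0, -1.0]]
ft_force: [-1.0, -0.1, -2.9]
gripper_width: 0.0382
```

```bash
python3 - <<'E'
from h import *
snap('wrist','w11')
E
```

```text
(no output)
```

View pics/w11.png

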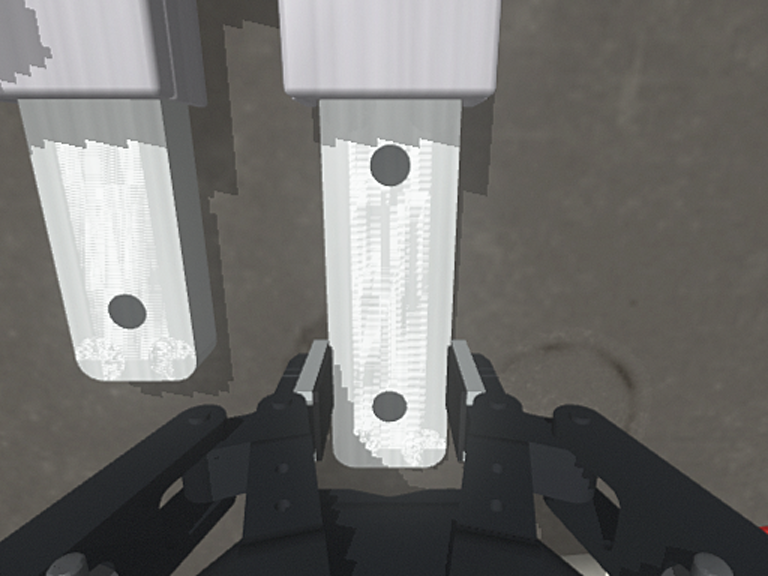

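>>> apply_moves(motion=[{"angular": [0,0,0],"offset": [6,0,0],"claw": 0},{"angular": [0,0,0],"offset": [8,0,0],"claw": 0},{"angular": [0,0,0],"offset": [8,0,0],"claw": 0},{"angular": [0,0,0],"offset": [6,0,0.5],"claw": 0},{"angular": [0,0,0],"offset": [3,0,0.5],"claw": 0},{"angular": [0,0,0],"offset": [2,0,0],"claw": 0},{"angular": [0,0,0],"offset": [2,0,0],"claw": 0},{"angular": [0,0,0],"offset": [0,0,0],"claw": 0}])

```text
t: 17.75
tcp_pos: [0.4498, -0.0934, 0.0803]
orientation: [[1.0, 0.012, -0.004], [0.012, -1.0, 0.0], [-0.004, -0.0, -1.0]]
ft_force: [-9.8, 0.4, 13.2]
gripper_width: 0.0378
```

>>> apply_moves(motion=[{"angular": [0,0,0],"offset": [1.5,0,-0.5],"claw": 0},{"angular": [0,0,0],"offset": [1.5,0,0],"claw": 0},{"angular": [0,0,0],"offset": [0,0,0],"claw": 0}])

```text
t: 18.12
tcp_pos: [0.4518, -0.0933, 0.0802]
orientation: [[1.0, 0.012, -0.006], [0.012, -1.0, 0.001], [-0.006, -0.001, -1.0]]
ft_force: [-14.0, -1.7, 13.0]
gripper_width: 0.038
```

>>> apply_moves(motion=[{"angular": [0,0,0],"offset": [0,0,0],"claw": 0.6},{"angular": [0,0,0],"offset": [0,0,0],"claw": 0.7},{"angular": [0,0,0],"offset": [0,0,0],"claw": 0.7},{"angular": [0,0,0],"offset": [0,0,-20],"claw": 0.7},{"angular": [0,0,0],"offset": [0,0,-40],"claw": 0.7},{"angular": [0,0,0],"offset": [-30,0,-45],"claw": 0.8},{"angular": [0,0,0],"offset": [-10,0,-20],"claw": 1},{"angular": [0,0,0],"offset": [0,0,0],"claw": 1}])

```text
t: 19.12
tcp_pos: [0.4148, -0.0944, 0.207]
orientation: [[1.0, 0.01, 0.004], [0.01, -1.0, -0.002], [0.004, 0.002, -1.0]]
ft_force: [0.5, -1.0, -0.3]
gripper_width: 0.0854
```

```bash
python3 - <<'E'
from h import *
np.set_printoptions(precision=4,suppress=True)
o=arm.get_obs();print(o['t'],o['joints'],o['tcp_pos'],o['orientation'],o['ft_force'])
snap('wrist','w12')
E
```

```text
19.125 [-0.5044 -0.0469  2.0608  0.0001  1.1232  1.0559] [ 0.4148 -0.0944  0.207 ] [[ 0.9999  0.0105  0.004 ]
 [ 0.0105 -0.9999 -0.0021]
 [ 0.004   0.0021 -1.    ]] [ 0.4903 -0.9731 -0.2813]
```

View pics/w12.png

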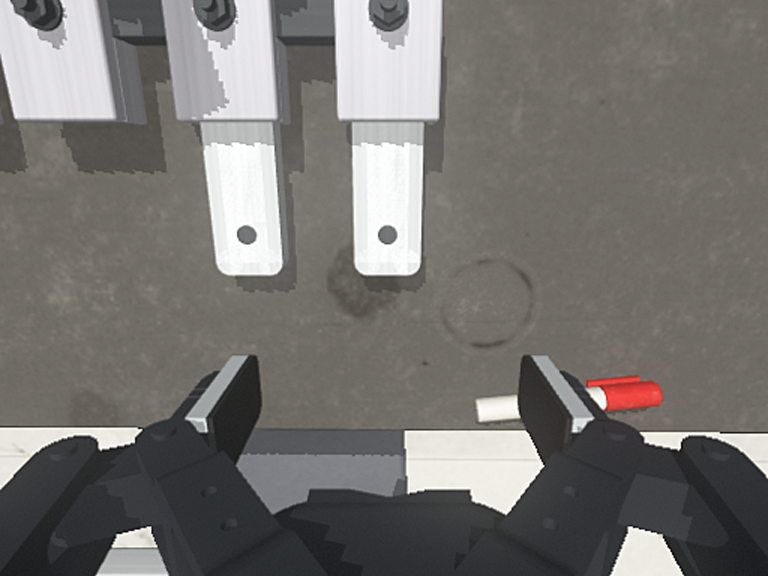

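>>> apply_moves(motion=[{"angular": [0,0,0],"offset": [0,-25,-20],"claw": 1},{"angular": [0,0,0],"offset": [0,-45,-20],"claw": 1},{"angular": [0,0,0],"offset": [0,-55,0],"claw": 1},{"angular": [0,0,0],"offset": [0,-55,0],"claw": 1},{"angular": [0,0,0],"offset": [0,-55,0],"claw": 1},{"angular": [0,0,0],"offset": [0,-55,0],"claw": 1},{"angular": [0,0,0],"offset": [10,-55,0],"claw": 1},{"angular": [0,0,0],"offset": [40,-40,0],"claw": 1}])

```text
t: 20.18
tcp_pos: [0.4586, 0.2945, 0.2433]
orientation: [[1.0, 0.014, -0.003], [0.014, -1.0, -0.001], [-0.003, 0.001, -1.0]]
ft_force: [0.8, 0.2, 0.6]
gripper_width: 0.0851
```

>>> apply_moves(motion=[{"angular": [0,0,0],"offset": [50,-10,0],"claw": 1},{"angular": [0,0,0.1],"offset": [50,0,0],"claw": 1},{"angular": [0,0,0],"offset": [0,0,20],"claw": 1},{"angular": [0,0,0],"offset": [0,0,0],"claw": 1}])

```text
t: 20.68
tcp_pos: [0.5576, 0.3022, 0.2206]
orientation: [[0.996, -0.089, -0.008], [-0.089, -0.996, -0.002], [-0.008, 0.003, -1.0]]
ft_force: [-0.2, 0.4, -0.7]
gripper_width: 0.0852
```

```bash
python3 - <<'E'
from h import *
np.set_printoptions(precision=4,suppress=True)
o=arm.get_obs();print(o['t'],o['joints'],o['tcp_pos'],o['orientation'],o['ft_force'])
snap('wrist','w13'); r=blocks('w13')
for cx,cy,L,W,y in r: 
    g=np.array([cx,cy])-30*np.array([np.cos(y),np.sin(y)]); d=g-o['tcp_pos'][:2]*1000
    print(g,'tool dx,dy',o['orientation'][:2,:2].T@d,'dyaw tool',-(y-np.arctan2(o['orientation'][1,0],o['orientation'][0,0])))
E
```

```text
20.675 [0.3098 0.3937 1.5149 0.0003 1.2412 1.9692] [0.5576 0.3022 0.2206] [[ 0.996  -0.0886 -0.0079]
 [-0.0886 -0.9961 -0.0023]
 [-0.0077  0.003  -1.    ]] [-0.1842  0.3907 -0.6638]
block c=(584.9,541.9) L=139.4 W=35.4 yaw=-0.000
block c=(634.5,314.0) L=130.0 W=40.3 yaw=-0.094
[554.8694 541.8802] tool dx,dy [ -23.9075 -238.4814] dyaw tool -0.08871175409419797
[604.6224 316.7972] tool dx,dy [ 45.5893 -18.6908] dyaw tool 0.005153815380105384
```

View pics/w13.png

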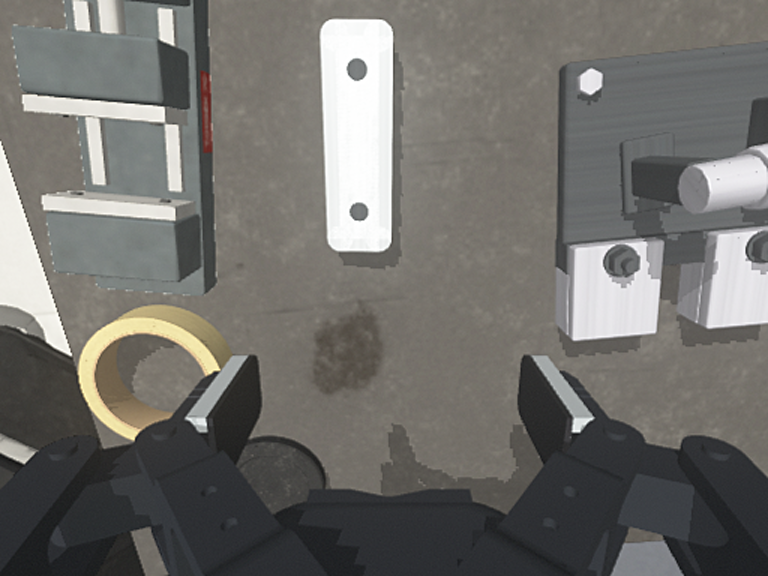

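>>> apply_moves(motion=[{"angular": [0,0,0],"offset": [25,-10,0],"claw": 0.75},{"angular": [0,0,0],"offset": [20,-8,20],"claw": 0.75},{"angular": [0,0,0],"offset": [0,0,45],"claw": 0.75},{"angular": [0,0,0],"offset": [0,0,40],"claw": 0.75},{"angular": [0,0,0],"offset": [0,0,20],"claw": 0.75},{"angular": [0,0,0],"offset": [0,0,5],"claw": 0.75},{"angular": [0,0,0],"offset": [0,0,0],"claw": 0.75}])

```text
t: 21.6
tcp_pos: [0.6068, 0.317, 0.0968]
orientation: [[0.996, -0.089, 0.002], [-0.089, -0.996, 0.001], [0.002, -0.001, -1.0]]
ft_force: [-0.4, 0.1, 1.2]
gripper_width: 0.064
```

```bash
python3 - <<'E'
from h import *
np.set_printoptions(precision=4,suppress=True)
o=arm.get_obs();print(o['t'],o['joints'],o['tcp_pos'],o['orientation'],o['ft_force'])
snap('wrist','w14'); r=blocks('w14')
for cx,cy,L,W,y in r: 
    g=np.array([cx,cy])-30*np.array([np.cos(y),np.sin(y)]); d=g-o['tcp_pos'][:2]*1000
    print(g,'tool dx,dy',o['orientation'][:2,:2].T@d,'dyaw tool',-(y-np.arctan2(o['orientation'][1,0],o['orientation'][0,0])))
E
```

```text
21.6 [ 0.3085  0.6431  1.4259 -0.      1.0707  1.9682] [0.6068 0.317  0.0968] [[ 0.996  -0.0888  0.0019]
 [-0.0888 -0.9961  0.0006]
 [ 0.0018 -0.0008 -1.    ]] [-0.4429  0.0567  1.2142]
block c=(634.4,313.7) L=130.4 W=40.2 yaw=-0.096
[604.5112 316.5923] tool dx,dy [-2.2287  0.5912] dyaw tool 0.006855978456424147
```

View pics/w14.png

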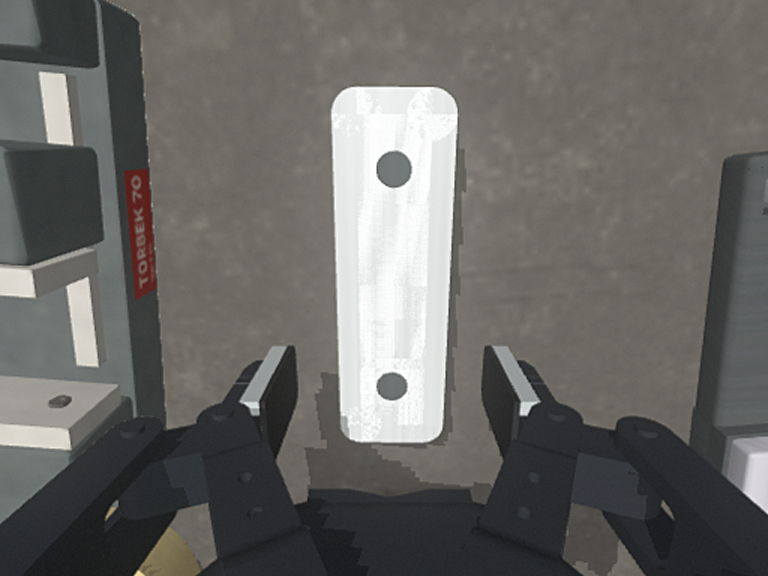

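>>> apply_moves(motion=[{"angular": [0,0,0],"offset": [-2,0.5,6],"claw": 0.65},{"angular": [0,0,0],"offset": [0,0,6],"claw": 0.6},{"angular": [0,0,0],"offset": [0,0,4.5],"claw": 0.5},{"angular": [0,0,0],"offset": [0,0,0],"claw": 0.2},{"angular": [0,0,0],"offset": [0,0,0],"claw": 0},{"angular": [0,0,0],"offset": [0,0,0],"claw": 0},{"angular": [0,0,0],"offset": [0,0,0],"claw": 0},{"angular": [0,0,0],"offset": [0,0,0],"claw": 0}])

```text
t: 22.65
tcp_pos: [0.6039, 0.3162, 0.0787]
orientation: [[0.996, -0.089, -0.0], [-0.089, -0.996, -0.0], [-0.0, 0.0, -1.0]]
ft_force: [-0.2, 0.6, -1.9]
gripper_width: 0.0384
```

>>> apply_moves(motion=[{"angular": [0,0,0],"offset": [0,0,-9],"claw": 0},{"angular": [0,0,-0.1],"offset": [0,0,0],"claw": 0},{"angular": [0,0,0],"offset": [-25,6,0],"claw": 0},{"angular": [0,0,0],"offset": [-46,12,0],"claw": 0},{"angular": [0,0,0],"offset": [-46,12,0],"claw": 0},{"angular": [0,0,0],"offset": [-46,12,0],"claw": 0},{"angular": [0,0,0],"offset": [-46,12,0],"claw": 0},{"angular": [0,0,0],"offset": [0,25,0],"claw": 0}])

```text
t: 23.65
tcp_pos: [0.3922, 0.235, 0.0878]
orientation: [[1.0, 0.014, -0.003], [0.014, -1.0, -0.001], [-0.003, 0.0, -1.0]]
ft_force: [0.6, -0.4, -2.0]
gripper_width: 0.0386
```

>>> apply_moves(motion=[{"angular": [0,0,0],"offset": [0,40,0],"claw": 0},{"angular": [0,0,0],"offset": [0,35,4],"claw": 0},{"angular": [0,0,0],"offset": [0,0,3],"claw": 0},{"angular": [0,0,0],"offset": [0,0,0],"claw": 0}])

```text
t: 24.15
tcp_pos: [0.3973, 0.1602, 0.0814]
orientation: [[1.0, 0.01, 0.001], [0.01, -1.0, 0.0], [0.001, -0.0, -1.0]]
ft_force: [-0.3, 0.5, -2.3]
gripper_width: 0.0383
```

```bash
python3 - <<'E'
from h import *
np.set_printoptions(precision=4,suppress=True)
o=arm.get_obs();print(o['t'],o['joints'],o['tcp_pos'],o['orientation'],o['ft_force'])
snap('wrist','w15'); blocks('w15',.020)
E
```

```text
24.15 [0.1046 0.2162 2.1061 0.0003 0.8183 1.6652] [0.3973 0.1602 0.0814] [[ 0.9999  0.01    0.0009]
 [ 0.01   -0.9999  0.0003]
 [ 0.0009 -0.0003 -1.    ]] [-0.3411  0.5057 -2.2748]
block c=(427.9,160.6) L=131.5 W=40.3 yaw=0.007
```

View pics/w15.png

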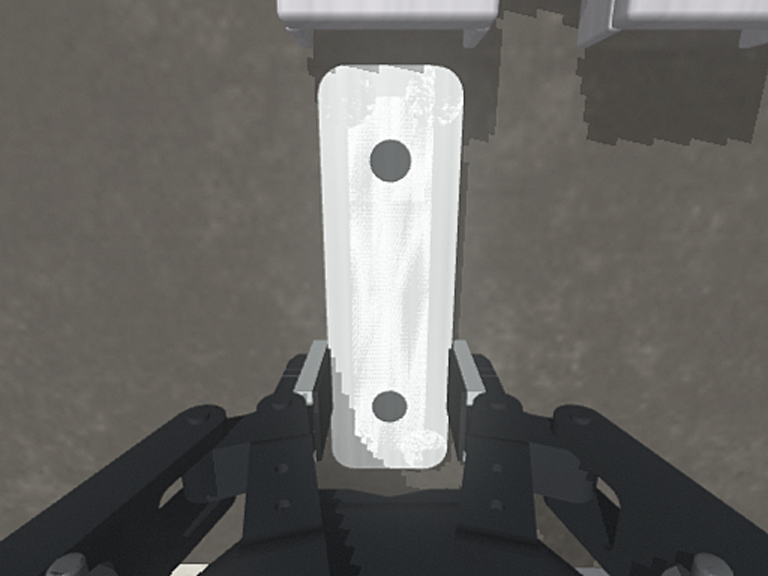

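>>> apply_moves(motion=[{"angular": [0,0,0],"offset": [3,-0.7,1.7],"claw": 0},{"angular": [0,0,0],"offset": [5,0,0],"claw": 0},{"angular": [0,0,0],"offset": [6,0,0],"claw": 0},{"angular": [0,0,0],"offset": [0,0,0],"claw": 0}])

```text
t: 24.7
tcp_pos: [0.4116, 0.161, 0.0793]
orientation: [[1.0, 0.011, 0.001], [0.011, -1.0, 0.0], [0.001, -0.0, -1.0]]
ft_force: [-0.5, 0.8, -2.5]
gripper_width: 0.0383
```

```bash
python3 - <<'E'
from h import *
snap('wrist','w16')
E
```

```text
(no output)
```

View pics/w16.png

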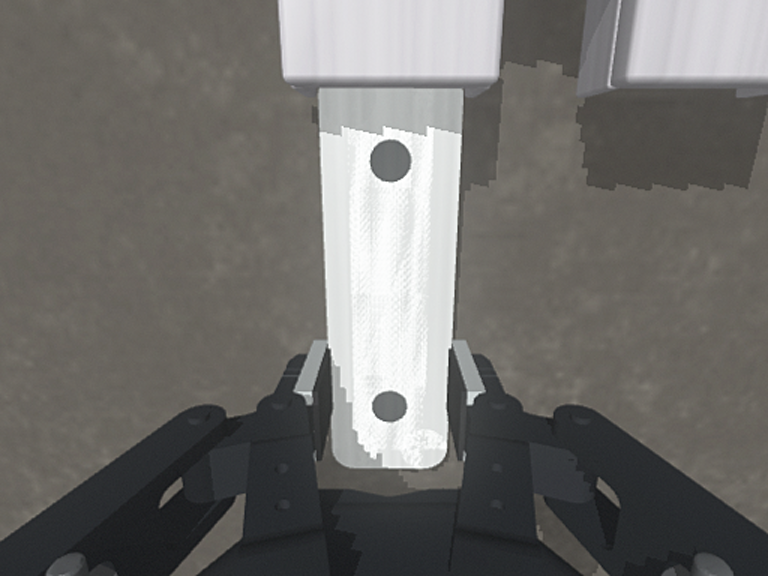

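>>> apply_moves(motion=[{"angular": [0,0,0],"offset": [6,0,0],"claw": 0},{"angular": [0,0,0],"offset": [8,0,0],"claw": 0},{"angular": [0,0,0],"offset": [8,0,0],"claw": 0},{"angular": [0,0,0],"offset": [6,0,0],"claw": 0},{"angular": [0,0,0],"offset": [4,0,0],"claw": 0},{"angular": [0,0,0],"offset": [2,0,0],"claw": 0},{"angular": [0,0,0],"offset": [2,0,0],"claw": 0},{"angular": [0,0,0],"offset": [0,0,0],"claw": 0}])

```text
t: 25.75
tcp_pos: [0.4468, 0.1613, 0.0792]
orientation: [[1.0, 0.011, 0.0], [0.011, -1.0, -0.0], [0.0, 0.0, -1.0]]
ft_force: [0.5, -0.6, -2.1]
gripper_width: 0.0383
```

>>> apply_moves(motion=[{"angular": [0,0,0],"offset": [1.5,0,0],"claw": 0},{"angular": [0,0,0],"offset": [1.5,0,0],"claw": 0},{"angular": [0,0,0],"offset": [1.5,0,0],"claw": 0},{"angular": [0,0,0],"offset": [0,0,0],"claw": 0}])

```text
t: 26.25
tcp_pos: [0.448, 0.1613, 0.0783]
orientation: [[1.0, 0.011, -0.008], [0.011, -1.0, -0.001], [-0.008, 0.001, -1.0]]
ft_force: [-11.9, -0.9, 6.5]
gripper_width: 0.0385
```

>>> apply_moves(motion=[{"angular": [0,0,0],"offset": [0,0,0],"claw": 0.6},{"angular": [0,0,0],"offset": [0,0,0],"claw": 0.7},{"angular": [0,0,0],"offset": [0,0,0],"claw": 0.7},{"angular": [0,0,0],"offset": [0,0,-20],"claw": 0.7},{"angular": [0,0,0],"offset": [0,0,-50],"claw": 0.7},{"angular": [0,0,0],"offset": [-40,40,-60],"claw": 0.8},{"angular": [0,0,0],"offset": [-10,50,-60],"claw": 1},{"angular": [0,0,0],"offset": [0,30,-40],"claw": 1}])

```text
t: 27.25
tcp_pos: [0.4137, 0.0599, 0.2845]
orientation: [[1.0, 0.011, 0.002], [0.011, -1.0, -0.0], [0.002, 0.001, -1.0]]
ft_force: [2.5, -0.7, 0.1]
gripper_width: 0.0854
```

>>> apply_moves(motion=[{"angular": [0,0,0],"offset": [0,0,-20],"claw": 1},{"angular": [0,0,0],"offset": [0,0,0],"claw": 1}])

```text
t: 27.5
tcp_pos: [0.4152, 0.0604, 0.3041]
orientation: [[1.0, 0.01, 0.005], [0.01, -1.0, -0.001], [0.005, 0.001, -1.0]]
ft_force: [-0.8, 0.4, -1.0]
gripper_width: 0.0853
```

```bash
python3 - <<'E'
from h import *
np.set_printoptions(precision=4,suppress=True)
o=arm.get_obs();print(o['t'],o['joints'],o['tcp_pos'],o['orientation'],o['ft_force'])
snap('wrist','w17'); snap('side','sd17')
E
```

```text
27.5 [-0.1401 -0.1905  1.9762  0.0001  1.3511  1.4209] [0.4152 0.0604 0.3041] [[ 0.9999  0.0098  0.0048]
 [ 0.0098 -1.     -0.0006]
 [ 0.0048  0.0006 -1.    ]] [-0.8284  0.4299 -0.9693]
```

View pics/w17.png

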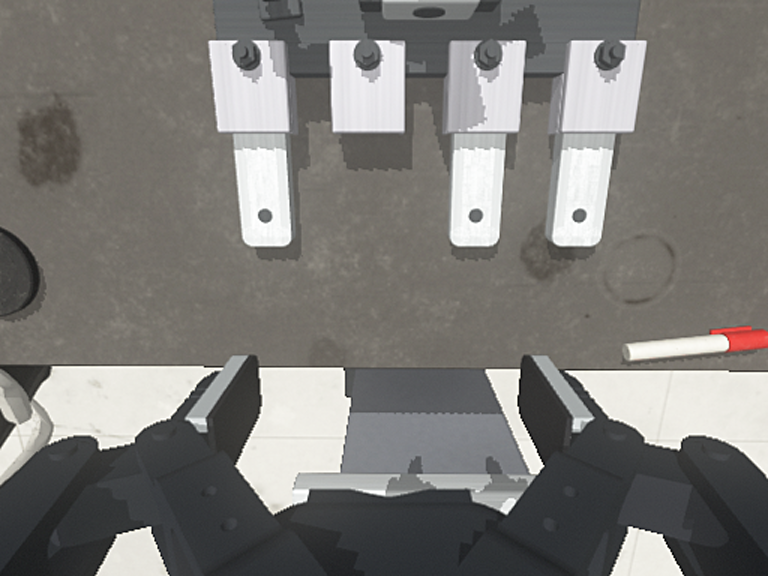

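View pics/sd17.png

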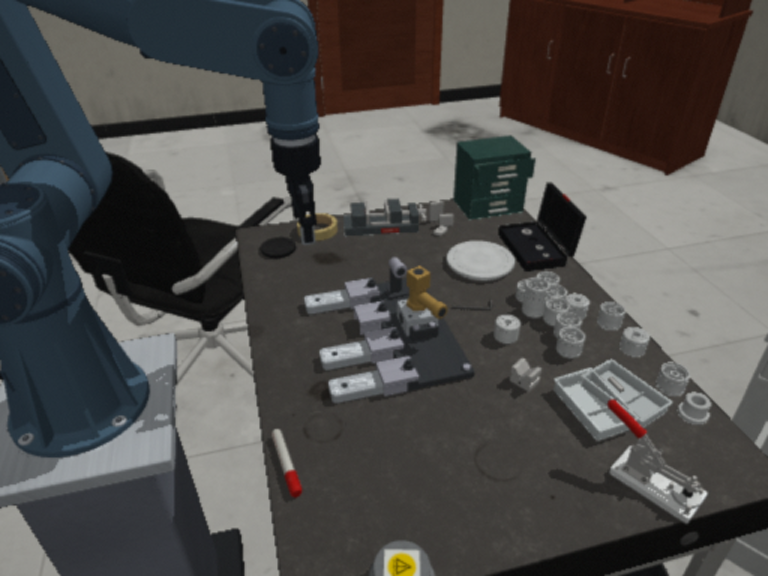

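>>> apply_moves(motion=[{"angular": [0,0,-0.1],"offset": [0,0,-16],"claw": 1},{"angular": [0,0,0.1],"offset": [30,5,0],"claw": 1},{"angular": [0,0,0],"offset": [50,8,0],"claw": 1},{"angular": [0,0,0],"offset": [55,8,0],"claw": 1},{"angular": [0,0,0],"offset": [50,8,0],"claw": 1},{"angular": [0,0,-0.17],"offset": [0,0,0],"claw": 1},{"angular": [0,0,-0.17],"offset": [0,0,0],"claw": 1},{"angular": [0,0,-0.17],"offset": [0,0,0],"claw": 1}])

```text
t: 28.6
tcp_pos: [0.5992, 0.0376, 0.3154]
orientation: [[0.864, 0.503, -0.004], [0.503, -0.864, 0.001], [-0.003, -0.003, -1.0]]
ft_force: [-0.2, 1.1, 0.6]
gripper_width: 0.0854
```

>>> apply_moves(motion=[{"angular": [0,0,-0.18],"offset": [0,0,0],"claw": 1},{"angular": [0,0,-0.18],"offset": [0,0,0],"claw": 1},{"angular": [0,0,-0.18],"offset": [0,0,0],"claw": 1},{"angular": [0,0,-0.18],"offset": [0,0,0],"claw": 1},{"angular": [0,0,-0.18],"offset": [0,0,0],"claw": 1},{"angular": [0,0,-0.18],"offset": [0,0,0],"claw": 1},{"angular": [0,0,-0.18],"offset": [0,0,0],"claw": 1},{"angular": [0,0,-0.18],"offset": [0,0,0],"claw": 1}])

```text
t: 29.6
tcp_pos: [0.5991, 0.0377, 0.3157]
orientation: [[-0.387, 0.922, -0.004], [0.922, 0.387, 0.001], [0.002, -0.003, -1.0]]
ft_force: [0.5, -0.3, -0.1]
gripper_width: 0.0851
```

>>> apply_moves(motion=[{"angular": [0,0,-0.18],"offset": [0,0,0],"claw": 1},{"angular": [0,0,-0.18],"offset": [0,0,0],"claw": 1},{"angular": [0,0,-0.18],"offset": [0,0,0],"claw": 1},{"angular": [0,0,-0.18],"offset": [0,0,0],"claw": 1},{"angular": [0,0,-0.18],"offset": [0,0,0],"claw": 1},{"angular": [0,0,-0.18],"offset": [0,0,0],"claw": 1},{"angular": [0,0,-0.18],"offset": [0,0,0],"claw": 1},{"angular": [0,0,0],"offset": [0,0,0],"claw": 1}])

```text
t: 30.6
tcp_pos: [0.5991, 0.0376, 0.3161]
orientation: [[-0.997, -0.078, -0.003], [-0.078, 0.997, 0.0], [0.003, 0.001, -1.0]]
ft_force: [-0.2, 0.4, -0.2]
gripper_width: 0.0855
```

```bash
python3 - <<'E'
from h import *
np.set_printoptions(precision=4,suppress=True)
o=arm.get_obs();print(o['t'],o['joints'],o['tcp_pos'],o['orientation'],o['ft_force'])
snap('wrist','w18')
E
```

```text
30.6 [-0.1349  0.2283  1.5258  0.      1.3908 -1.7841] [0.5991 0.0376 0.3161] [[-0.9969 -0.0784 -0.0033]
 [-0.0784  0.9969  0.0005]
 [ 0.0033  0.0007 -1.    ]] [-0.2236  0.3722 -0.2115]
```

View pics/w18.png

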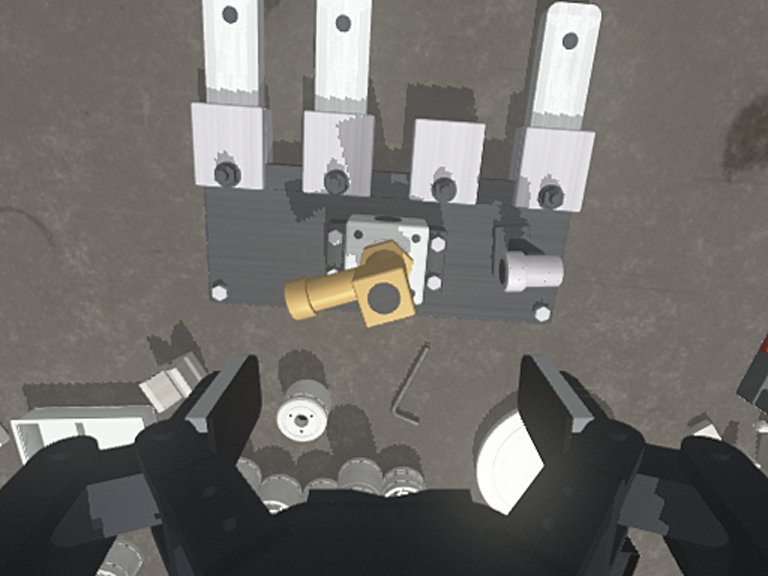

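```bash
python3 - <<'E'
from h import *
im,_,_=load('w18'); b=cv2.cvtColor(im,cv2.COLOR_RGB2BGR)
x0,y0,x1,y1=180,140,390,225
cv2.imwrite('pics/c18.png',cv2.resize(b[y0:y1,x0:x1],None,fx=3.8,fy=3.8,interpolation=cv2.INTER_CUBIC))
E
```

```text
(no output)
```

View pics/c18.png

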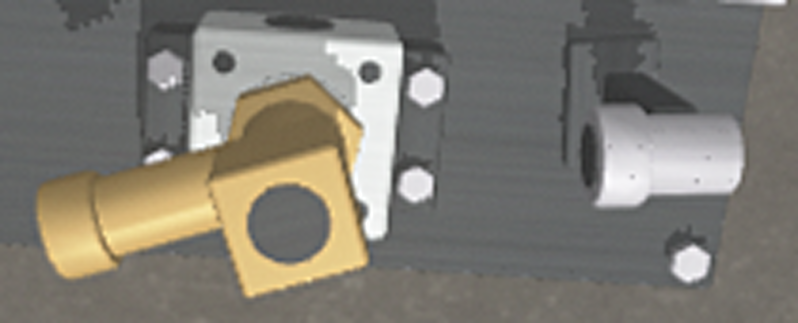

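```bash
python3 - <<'E'
from h import *
np.set_printoptions(precision=4,suppress=True)
f=lambda pts,z: p2w('w18',[((x+.5)/3.8-.5+180,(y+.5)/3.8-.5+140) for x,y in pts],z,1.0)
h=f([(210,178),(338,147),(369,262),(247,298)],.138); c=h.mean(0); print(h,'centre',c, f([(288,223)],.138))
for i in range(4):
    d=h[(i+1)%4]-h[i]; print(np.hypot(*d[:2]), (np.arctan2(d[1],d[0]))%(np.pi/2))
e=f([(98,172),(215,147),(118,262),(222,235)],.088); print(e)
for a,b in((1,0),(3,2)):
    d=e[b]-e[a]; print('arm edge ang',np.arctan2(d[1],d[0]))
end=f([(50,233)],.088); d=end[0]-c; print('outlet',end,np.arctan2(d[1],d[0]),np.hypot(*d[:2]))
p=f([(592,157),(743,153)],.084); print('pipe',p)
for q in p:
    d=q-c; print(np.arctan2(d[1],d[0]),np.hypot(*d[:2]))
for a,b in (((645,111),(735,117)),((655,201),(738,190))):
    q=f([a,b],.084); d=q[1]-q[0]; print('pipe edge',np.arctan2(d[1],d[0]))
E
```

```text
[[0.6028 0.0166 0.138 ]
 [0.593  0.0457 0.138 ]
 [0.6207 0.0556 0.138 ]
 [0.6322 0.0271 0.138 ]] centre [0.6122 0.0363 0.138 ] [[0.6124 0.0356 0.138 ]]
0.030695680353833327 0.3236387662659408
0.02938091218673549 0.34173080324130733
0.03064761444184587 0.3838571838976914
0.031226999497586467 0.34397989931555717
[[ 0.6185 -0.0177  0.088 ]
 [ 0.6087  0.0145  0.088 ]
 [ 0.6449 -0.0113  0.088 ]
 [ 0.6344  0.0179  0.088 ]]
arm edge ang -1.2766046178782746
arm edge ang -1.2264240022002912
outlet [[ 0.6376 -0.0308  0.088 ]] -1.2088407481660461 0.07175124337724019
pipe [[0.6044 0.1205 0.084 ]
 [0.6    0.1628 0.084 ]]
1.6621566986582503 0.08456781964617628
1.6667869733986218 0.1271175080278894
pipe edge 1.5808611816355504
pipe edge 1.7881575868759447
```

>>> apply_moves(motion=[{"angular": [0,0,0],"offset": [-13,-2.6,0],"claw": 1},{"angular": [0,0,-0.134],"offset": [0,0,0],"claw": 1},{"angular": [0,0,-0.133],"offset": [0,0,0],"claw": 1},{"angular": [0,0,0],"offset": [0,0,30],"claw": 1},{"angular": [0,0,0],"offset": [0,0,40],"claw": 1},{"angular": [0,0,0],"offset": [0,0,0],"claw": 1},{"angular": [0,0,0],"offset": [0,0,0],"claw": 1}])

```text
t: 31.52
tcp_pos: [0.6139, 0.0352, 0.2495]
orientation: [[-0.941, -0.339, 0.001], [-0.339, 0.941, -0.0], [-0.001, -0.001, -1.0]]
ft_force: [0.1, 0.2, 0.6]
gripper_width: 0.0856
```

```bash
python3 - <<'E'
from h import *
np.set_printoptions(precision=4,suppress=True)
o=arm.get_obs();print(o['t'],o['joints'],o['tcp_pos'],o['orientation'],o['ft_force'],o['moment'])
snap('wrist','w19')
E
```

```text
31.525 [-0.1354  0.3178  1.5532  0.      1.2691 -2.0516] [0.6139 0.0352 0.2495] [[-0.941  -0.3385  0.0014]
 [-0.3385  0.941  -0.0002]
 [-0.0013 -0.0007 -1.    ]] [0.0987 0.2458 0.6357] [-0.0676  0.0037  0.0011]
```

View pics/w19.png

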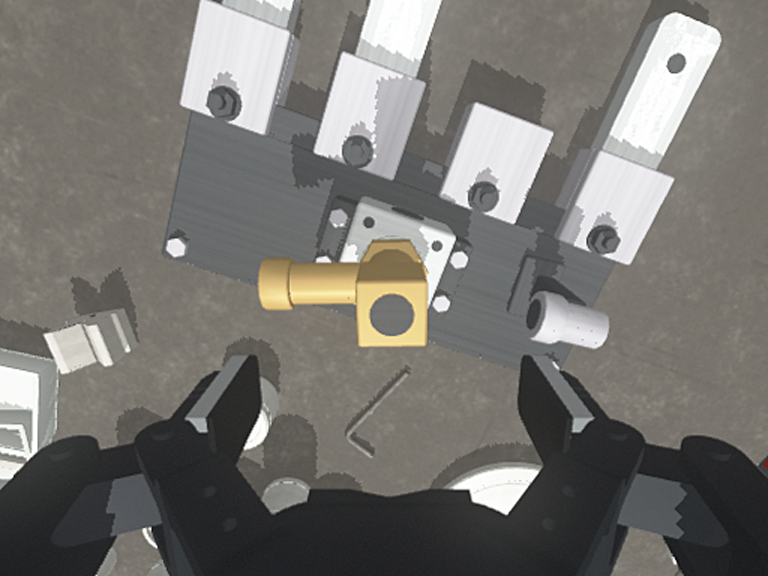

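```bash
python3 - <<'E'
from h import *
np.set_printoptions(precision=4,suppress=True)
h=p2w('w19',[(356,284),(427,283),(428,345),(360,347)],.138); print(h,h.mean(0)); print(p2w('w19',[(391.5,315)],.138))
for i in range(4):
    d=h[(i+1)%4]-h[i]; print(np.hypot(*d[:2]), (np.arctan2(d[1],d[0]))%(np.pi/2))
o=arm.get_obs(); print(np.arctan2(-.3385,-.941)%(np.pi/2))
d=p2w('w19',[(538,322)],.084)[0]-h.mean(0); print(np.arctan2(d[1],d[0]),np.hypot(*d[:2]))
E
```

```text
[[0.6044 0.0163 0.138 ]
 [0.5936 0.0451 0.138 ]
 [0.6208 0.0562 0.138 ]
 [0.6321 0.0275 0.138 ]] [0.6127 0.0363 0.138 ]
[[0.6127 0.0357 0.138 ]]
0.03079650925423414 0.35970369980017236
0.029397115510152765 0.3854246419259924
0.03082637898551683 0.3769875164004959
0.029929085819042505 0.3841229325048281
0.345310957588266
1.6265428290036823 0.08809475926396285
```

>>> apply_moves(motion=[{"angular": [0,0,0],"offset": [0,0,15],"claw": 1},{"angular": [0,0,0],"offset": [0,0,25],"claw": 1},{"angular": [0,0,0],"offset": [0,0,15],"claw": 1},{"angular": [0,0,0],"offset": [0,0,5],"claw": 1},{"angular": [0,0,0],"offset": [0,0,0],"claw": 1}])

```text
t: 32.2
tcp_pos: [0.613, 0.0354, 0.1883]
orientation: [[-0.941, -0.339, -0.0], [-0.339, 0.941, 0.0], [0.0, 0.0, -1.0]]
ft_force: [0.2, 0.3, 0.3]
gripper_width: 0.0854
```

```bash
python3 - <<'E'
from h import *
np.set_printoptions(precision=4,suppress=True)
o=arm.get_obs();print(o['t'],o['joints'],o['tcp_pos'],o['orientation'],o['ft_force'],o['moment'])
snap('wrist','w20')
E
```

```text
32.2 [-0.1354  0.3873  1.5958  0.      1.1585 -2.0523] [0.613  0.0354 0.1883] [[-0.9407 -0.3393 -0.    ]
 [-0.3393  0.9407  0.    ]
 [ 0.      0.     -1.    ]] [0.2018 0.3352 0.3325] [-0.0047  0.0642 -0.0173]
```

View pics/w20.png

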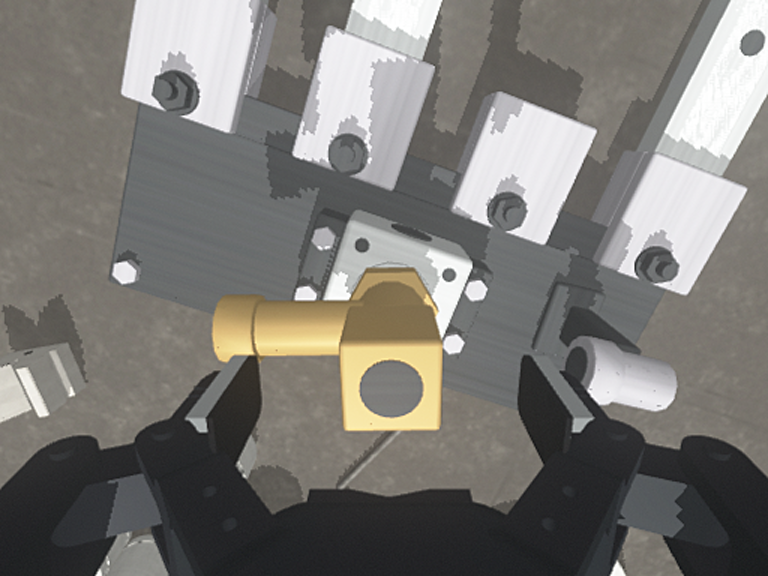

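>>> apply_moves(motion=[{"angular": [0,0,0],"offset": [0,0,2],"claw": 0.6},{"angular": [0,0,0],"offset": [0,0,0],"claw": 0.3},{"angular": [0,0,0],"offset": [0,0,0],"claw": 0},{"angular": [0,0,0],"offset": [0,0,0],"claw": 0},{"angular": [0,0,0],"offset": [0,0,0],"claw": 0},{"angular": [0,0,0],"offset": [0,0,0],"claw": 0},{"angular": [0,0,0],"offset": [0,0,0],"claw": 0}])

```text
t: 33.12
tcp_pos: [0.613, 0.0356, 0.1868]
orientation: [[-0.941, -0.34, 0.0], [-0.34, 0.941, 0.0], [-0.0, -0.0, -1.0]]
ft_force: [-0.9, 1.1, 5.4]
gripper_width: 0.031
```

```bash
python3 - <<'E'
from h import *
np.set_printoptions(precision=4,suppress=True)
o=arm.get_obs();print(o['t'],o['joints'],o['tcp_pos'],o['orientation'],o['ft_force'],o['moment'],o['gripper_width'])
snap('wrist','w21')
E
```

```text
33.125 [-0.1352  0.3891  1.5969  0.0002  1.1552 -2.0525] [0.613  0.0356 0.1868] [[-0.9406 -0.3395  0.0005]
 [-0.3395  0.9406  0.0001]
 [-0.0005 -0.     -1.    ]] [-0.9199  1.0968  5.396 ] [0.2874 0.3864 0.147 ] 0.03099318736381554
```

View pics/w21.png

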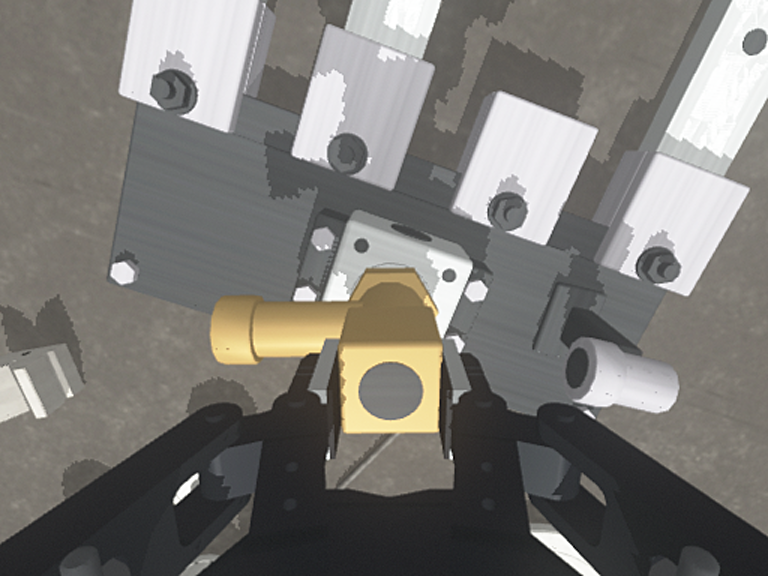

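>>> apply_moves(motion=[{"angular": [0,0,0.1],"offset": [0,0,0.1],"claw": 0},{"angular": [0,0,0.15],"offset": [0,0,0.15],"claw": 0},{"angular": [0,0,0.15],"offset": [0,0,0.15],"claw": 0},{"angular": [0,0,0.15],"offset": [0,0,0.15],"claw": 0},{"angular": [0,0,0.15],"offset": [0,0,0.15],"claw": 0},{"angular": [0,0,0.15],"offset": [0,0,0.15],"claw": 0},{"angular": [0,0,0.15],"offset": [0,0,0.15],"claw": 0},{"angular": [0,0,0],"offset": [0,0,0],"claw": 0}])

```text
t: 34.17
tcp_pos: [0.6127, 0.0344, 0.1858]
orientation: [[-0.793, 0.61, -0.001], [0.61, 0.793, -0.002], [-0.001, -0.002, -1.0]]
ft_force: [-3.8, -2.1, 6.3]
gripper_width: 0.0308
```

```bash
python3 - <<'E'
from h import *
np.set_printoptions(precision=4,suppress=True)
o=arm.get_obs();print(o['t'],o['joints'],o['tcp_pos'],np.arctan2(o['orientation'][1,0],o['orientation'][0,0]),o['ft_force'],o['moment'],o['gripper_width'])
snap('wrist','w22')
E
```

```text
34.175 [-0.1363  0.3903  1.5976 -0.0021  1.1542 -1.0505] [0.6127 0.0344 0.1858] 2.485855539646145 [-3.7607 -2.0729  6.307 ] [-0.615   0.795  -0.2075] 0.030786456525483515
```

View pics/w22.png

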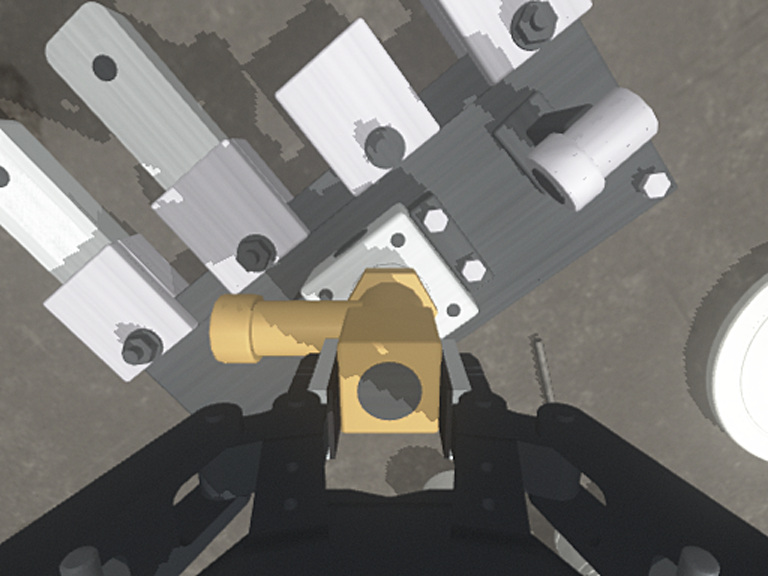

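>>> apply_moves(motion=[{"angular": [0,0,0.12],"offset": [0,0,0.12],"claw": 0},{"angular": [0,0,0.15],"offset": [0,0,0.15],"claw": 0},{"angular": [0,0,0.15],"offset": [0,0,0.15],"claw": 0},{"angular": [0,0,0.15],"offset": [0,0,0.15],"claw": 0},{"angular": [0,0,0.15],"offset": [0,0,0.15],"claw": 0},{"angular": [0,0,0.15],"offset": [0,0,0.15],"claw": 0},{"angular": [0,0,0.15],"offset": [0,0,0.15],"claw": 0},{"angular": [0,0,0],"offset": [0,0,0],"claw": 0}])

```text
t: 35.22
tcp_pos: [0.6117, 0.0343, 0.1847]
orientation: [[0.105, 0.995, -0.004], [0.995, -0.105, -0.002], [-0.002, -0.003, -1.0]]
ft_force: [-8.4, -4.0, 10.8]
gripper_width: 0.031
```

```bash
python3 - <<'E'
from h import *
np.set_printoptions(precision=4,suppress=True)
o=arm.get_obs();print(o['t'],o['joints'],o['tcp_pos'],np.arctan2(o['orientation'][1,0],o['orientation'][0,0]),o['ft_force'],o['moment'],o['gripper_width'])
snap('wrist','w23')
E
```

```text
35.225 [-0.1364  0.3911  1.5989 -0.0028  1.155  -0.0306] [0.6117 0.0343 0.1847] 1.4660828175233207 [-8.3689 -4.0281 10.817 ] [-0.6879  1.7912 -0.1965] 0.031048401166453413
```

View pics/w23.png

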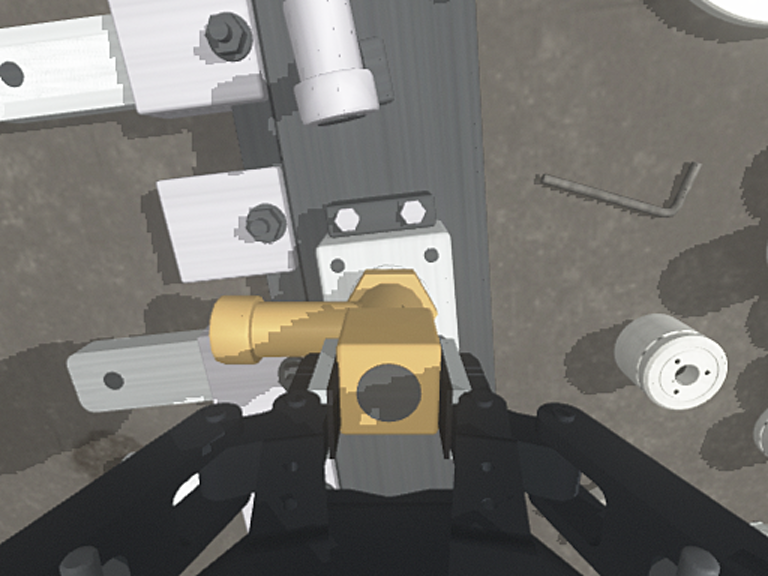

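>>> apply_moves(motion=[{"angular": [0,0,0.12],"offset": [-0.5,-1,0],"claw": 0},{"angular": [0,0,0.15],"offset": [0,0,0.1],"claw": 0},{"angular": [0,0,0.15],"offset": [0,0,0.1],"claw": 0},{"angular": [0,0,0.15],"offset": [0,0,0.1],"claw": 0},{"angular": [0,0,0.15],"offset": [0,0,0.15],"claw": 0},{"angular": [0,0,0.15],"offset": [0,0,0.15],"claw": 0},{"angular": [0,0,0.13],"offset": [0,0,0.15],"claw": 0},{"angular": [0,0,0],"offset": [0,0,0],"claw": 0}])

```text
t: 36.28
tcp_pos: [0.6107, 0.0349, 0.1837]
orientation: [[0.893, 0.45, -0.003], [0.45, -0.893, -0.0], [-0.003, -0.001, -1.0]]
ft_force: [-6.9, -0.6, 9.1]
gripper_width: 0.0306
```

```bash
python3 - <<'E'
from h import *
np.set_printoptions(precision=4,suppress=True)
o=arm.get_obs();print(o['t'],o['joints'],o['tcp_pos'],np.arctan2(o['orientation'][1,0],o['orientation'][0,0]),o['ft_force'],o['moment'],o['gripper_width'])
snap('wrist','w24')
E
```

```text
36.275 [-0.1364  0.3902  1.6024 -0.0007  1.1523  0.9682] [0.6107 0.0349 0.1837] 0.4664986548172563 [-6.862  -0.5858  9.101 ] [ 0.096   1.4994 -0.1268] 0.03061848614137029
```

View pics/w24.png

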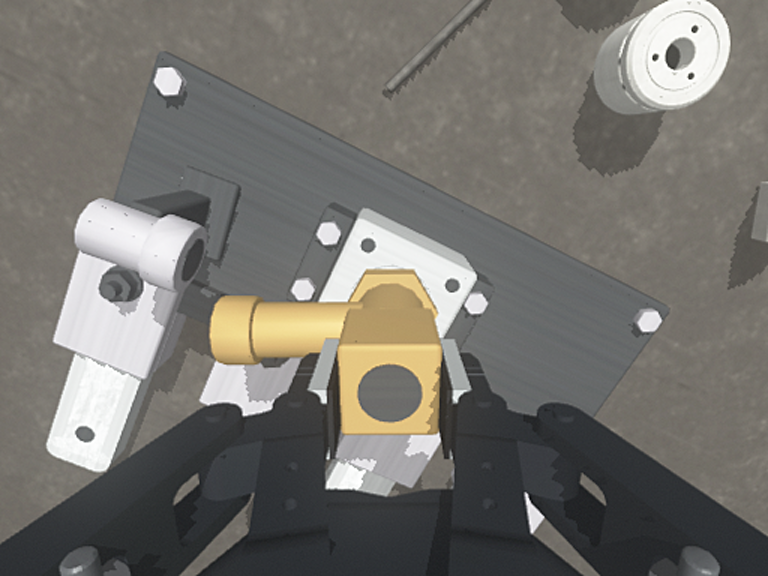

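>>> apply_moves(motion=[{"angular": [0,0,0.12],"offset": [0,0,0.1],"claw": 0},{"angular": [0,0,0.1],"offset": [-0.5,0,0.1],"claw": 0},{"angular": [0,0,0.08],"offset": [0,0,0.05],"claw": 0},{"angular": [0,0,0],"offset": [0,0,0],"claw": 0}])

```text
t: 36.83
tcp_pos: [0.6105, 0.0352, 0.1834]
orientation: [[0.986, 0.167, -0.003], [0.167, -0.986, 0.001], [-0.002, -0.001, -1.0]]
ft_force: [-6.2, 1.3, 7.6]
gripper_width: 0.0308
```

```bash
python3 - <<'E'
from h import *
np.set_printoptions(precision=4,suppress=True)
o=arm.get_obs();print(o['t'],o['joints'],o['tcp_pos'],np.arctan2(o['orientation'][1,0],o['orientation'][0,0]),o['ft_force'],o['moment'],o['gripper_width'])
snap('wrist','w25')
E
```

```text
36.825 [-0.1363  0.3897  1.6037  0.0003  1.1508  1.267 ] [0.6105 0.0352 0.1834] 0.16736888008999629 [-6.1676  1.2944  7.6355] [0.4511 1.1704 0.0527] 0.0307522527864028
```

View pics/w25.png

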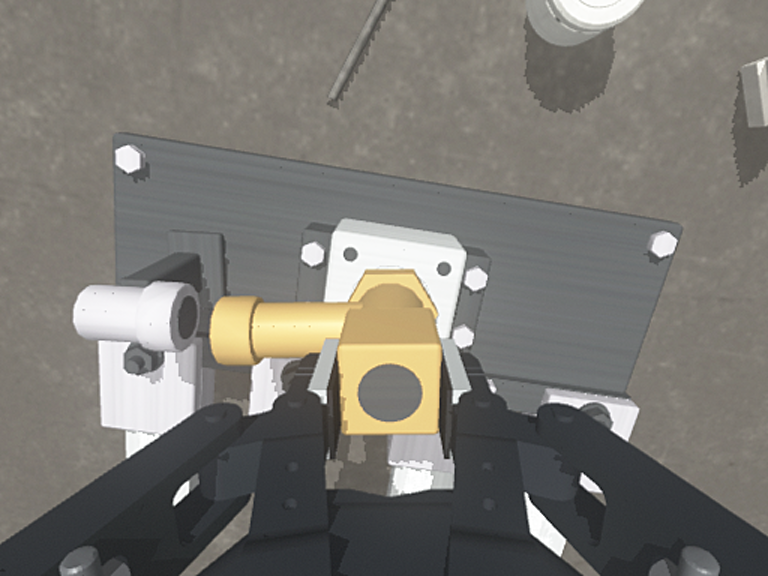

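```bash
python3 - <<'E'
from h import *
np.set_printoptions(precision=4,suppress=True)
h=p2w('w25',[(339,346),(439,346),(440,434),(340,434)],.1345); c=h.mean(0); print('head',h,c)
for ax in (c,np.array([.6127,.036,0])):
  for n,p,z in (('outlet',(214,331),.085),('arm mid end',(250,331),.085),('pipe end',(190,317),.084),('pipe far',(78,311),.084)):
    w=p2w('w25',[p],z)[0]; d=w-ax; print(n,w,'ang',np.arctan2(d[1],d[0]),'r',np.hypot(*d[:2]))
E
```

```text
head [[0.6257 0.053  0.1345]
 [0.6307 0.0236 0.1345]
 [0.6008 0.0172 0.1345]
 [0.5954 0.0485 0.1345]] [0.6132 0.0356 0.1345]
outlet [0.5996 0.1075 0.085 ] ang 1.756384042855477 r 0.07320800491971566
arm mid end [0.6022 0.0927 0.085 ] ang 1.7608693127434112 r 0.05820040096489841
pipe end [0.6038 0.1181 0.084 ] ang 1.6837546368920004 r 0.08299714156637927
pipe far [0.5987 0.1639 0.084 ] ang 1.6828402418088078 r 0.12909240690837118
outlet [0.5996 0.1075 0.085 ] ang 1.7512616606990639 r 0.07272556371040266
arm mid end [0.6022 0.0927 0.085 ] ang 1.7544524828064674 r 0.05771652788336212
pipe end [0.6038 0.1181 0.084 ] ang 1.678828433342083 r 0.0825430547971587
pipe far [0.5987 0.1639 0.084 ] ang 1.67967603040934 r 0.12863833456673754
```

>>> apply_moves(motion=[{"angular": [0,0,0.045],"offset": [0,0,0.05],"claw": 0},{"angular": [0,0,0.03],"offset": [0,0,0],"claw": 0},{"angular": [0,0,0],"offset": [0,0,0],"claw": 0},{"angular": [0,0,0],"offset": [0,0,0],"claw": 0},{"angular": [0,0,0],"offset": [0,0,0],"claw": 0}])

```text
t: 37.5
tcp_pos: [0.6105, 0.0353, 0.1834]
orientation: [[0.996, 0.093, -0.003], [0.093, -0.996, 0.001], [-0.002, -0.001, -1.0]]
ft_force: [-5.2, 1.5, 7.9]
gripper_width: 0.0308
```

```bash
python3 - <<'E'
from h import *
np.set_printoptions(precision=4,suppress=True)
o=arm.get_obs();print(o['t'],o['joints'],o['tcp_pos'],np.arctan2(o['orientation'][1,0],o['orientation'][0,0]),o['ft_force'],o['moment'],o['gripper_width'])
snap('wrist','w26')
E
```

```text
37.5 [-0.1362  0.3898  1.6037  0.0004  1.1506  1.3411] [0.6105 0.0353 0.1834] 0.09333363326046101 [-5.2332  1.4748  7.8542] [0.4877 1.172  0.267 ] 0.03083134023175029
```

View pics/w26.png

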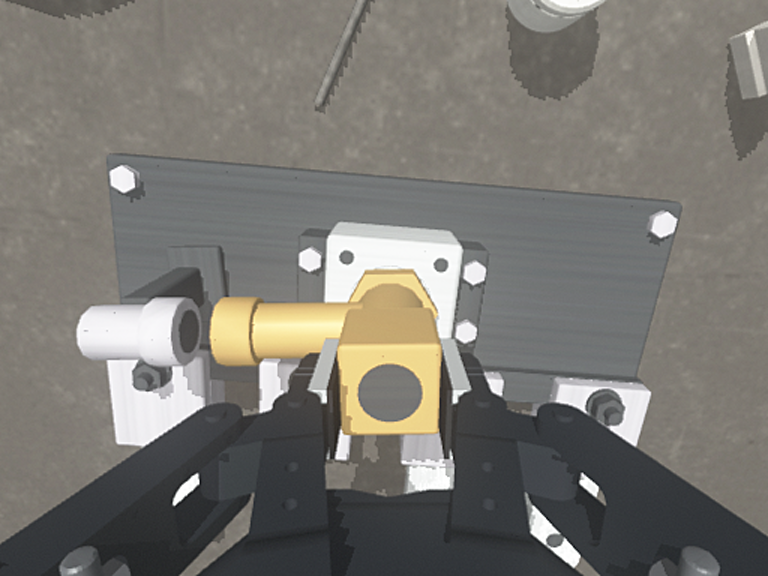

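Outlet (214,331) and pipe mouth (190,331) are now collinear. Release gently and rise.

>>> apply_moves(motion=[{"angular": [0,0,0],"offset": [0,0,0],"claw": 0.4},{"angular": [0,0,0],"offset": [0,0,0],"claw": 0.8},{"angular": [0,0,0],"offset": [0,0,0],"claw": 1},{"angular": [0,0,0],"offset": [0,0,0],"claw": 1},{"angular": [0,0,0],"offset": [0,0,-20],"claw": 1},{"angular": [0,0,0],"offset": [0,0,-45],"claw": 1},{"angular": [0,0,0],"offset": [0,0,-50],"claw": 1},{"angular": [0,0,0],"offset": [-40,0,-20],"claw": 1}])

```text
t: 38.55
tcp_pos: [0.5739, 0.0307, 0.324]
orientation: [[0.996, 0.093, 0.009], [0.093, -0.996, -0.001], [0.009, 0.002, -1.0]]
ft_force: [-0.4, -0.9, 0.2]
gripper_width: 0.0856
```

>>> apply_moves(motion=[{"angular": [0,0,0],"offset": [-40,0,0],"claw": 1},{"angular": [0,0,0],"offset": [-30,0,0],"claw": 1},{"angular": [0,0,0],"offset": [0,0,0],"claw": 1}])

```text
t: 38.92
tcp_pos: [0.5008, 0.0247, 0.32]
orientation: [[0.996, 0.092, 0.002], [0.092, -0.996, -0.0], [0.002, 0.001, -1.0]]
ft_force: [0.3, -0.5, -0.2]
gripper_width: 0.0853
```

```bash
python3 - <<'E'
from h import *
np.set_printoptions(precision=4,suppress=True)
o=arm.get_obs();print(o['t'],o['tcp_pos'],o['ft_force'])
snap('wrist','w27'); snap('side','sd27')
E
```

```text
38.925 [0.5008 0.0247 0.32  ] [ 0.2618 -0.4511 -0.1939]
```

View pics/w27.png

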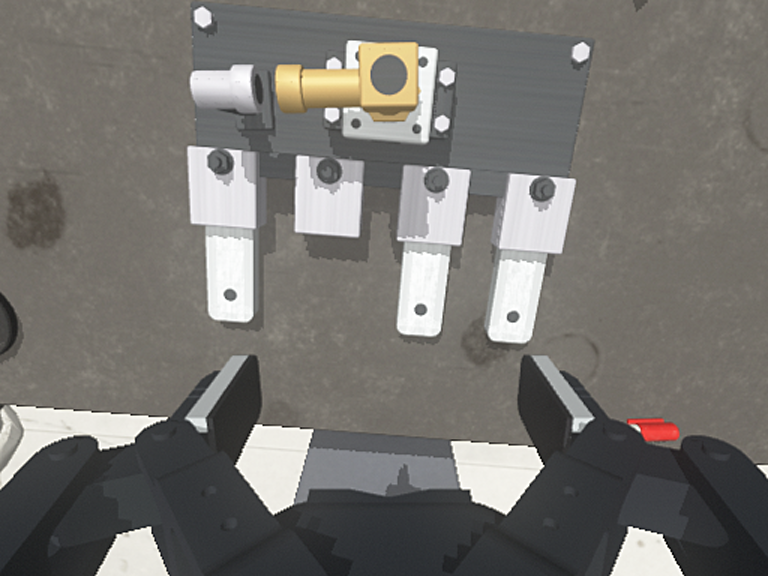

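View pics/sd27.png

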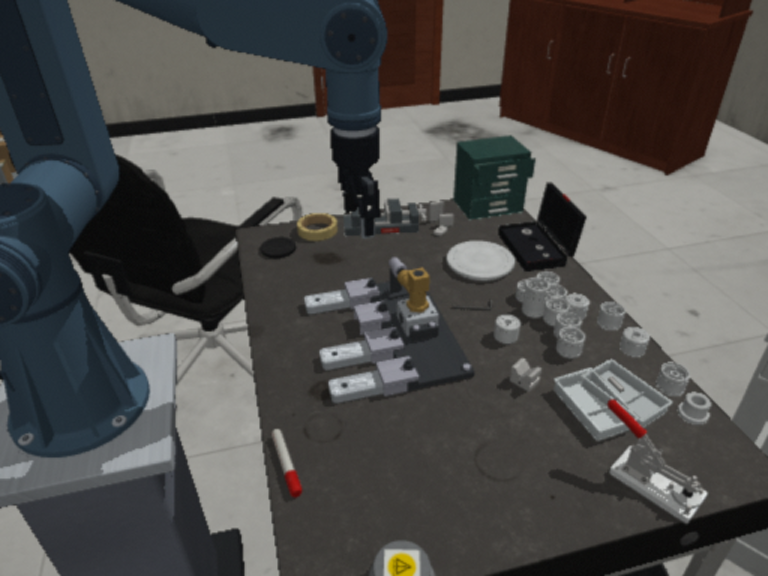

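```bash
python3 - <<'E'
from h import *
np.set_printoptions(precision=4,suppress=True)
s=p2w('w27',[(191,224),(257,227),(397,241),(464,245),(492,248),(564,254)],.032); s=(s[::2]+s[1::2])/2
r=p2w('w27',[(231,321),(419,335),(509,341)],.018)
sides=p2w('w27',[(207,260),(254,260),(401,270),(447,270),(494,280),(542,280)],.018); sides=(sides[::2]+sides[1::2])/2
print('front',s,'\nrear',r,'\nmid',sides,'\ndepth',(s-r)[:,0],'want .088')
ax=p2w('w27',[(388,74)],.1345)[0]
for n,p,z in (('outlet',(277,88),.0845),('pipe',(259,90),.084),('pipefar',(192,89),.084)):
    d=p2w('w27',[p],z)[0]-ax; print(n,np.arctan2(d[1],d[0]),np.hypot(*d[:2]))
E
```

```text
front [[ 0.5027  0.1613  0.032 ]
 [ 0.5038 -0.0093  0.032 ]
 [ 0.5046 -0.0912  0.032 ]] 
rear [[ 0.4126  0.1613  0.018 ]
 [ 0.4147 -0.0106  0.018 ]
 [ 0.4164 -0.0939  0.018 ]] 
mid [[ 0.47    0.1612  0.018 ]
 [ 0.4766 -0.0081  0.018 ]
 [ 0.4752 -0.0919  0.018 ]] 
depth [0.0901 0.0892 0.0882] want .088
outlet 1.6726848434722141 0.07160153280166816
pipe 1.6848575173966371 0.0834419041524544
pipefar 1.6727171318633585 0.12660764491953513
```

```bash
python3 - <<'E'
from h import *
print(arm.sign_off())
E
```

```text
the job is handed in; nothing more can be done
None
```

The job is handed in: all three packing blocks are home under their straps, and the elbow is screwed in until its outlet faces the pipe. I saw only three blocks on the plate, and no sign of a fourth.

- **Blocks:** they went under straps 2, 1 and 4, in that order, each pushed until it butted on the rail at about 10 to 14 N. In the last picture the strap fronts stand 88 to 90 mm ahead of the blocks' rear ends, against 88 mm when home. The blocks are centred to about 1 to 3 mm and look square.
- **Elbow:** I turned it about 3.39 rad clockwise in one grip. After letting go, the last picture puts the outlet at 1.673 rad and the pipe at 1.673 to 1.685 rad, well inside the 0.14 rad allowed. I did not read the joint value itself. If it started in the stated range, it is now past 3.6 rad.
- **Not seen:** no block was knocked aside and the grip did not slacken, as far as the pictures and readings show.
- **Bystanders and arm:** the marker and lens cap are in the same place in the pictures. I did not look at the V-block separately. The arm finished clear of everything at about 39 s.

No check failed. The largest disagreement was about 2 mm in the block under strap 4's depth, which is about the camera calibration error.

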